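# Ease a press-fitted mould cover off evenly with a wedge

## Task

The cover of the two-part cake mould on its sloping foot is stuck tight. Take the steel wedge from its stand and ease the cover off its lower half with the wedge alone, working it into the pry slots at the two ends of the seam by turns so that neither end ever gets more than 8 mm ahead of the other, until both ends stand at least 9 mm off the lower half. Then hang the wedge back upright in its stand, and leave the beaker and the cakes round the work where they are.

Things in the scene. Friction and masses are not known exactly. Their poses are not given: they have to be found in the camera images.
- mould: Fixed aluminium lower half of a mould, 160 (y) x 80 x 36 mm, on a dark steel foot 130 x 176 mm. Origin on the worktop, z up. Its flat parting face slopes 50 deg from level: centre at (0, 0, 82) mm, outward normal n = (-sin 50, 0, cos 50), up the slope u = (cos 50, 0, sin 50), y along the seam. Upper edge at u = +40 mm, open from above; the wedge enters there along -u.
- cover: Aluminium cover 160 x 80 x 24 mm on the parting face, captive on two guide pins (heads up to 51 mm out along n, 28 mm either side of the middle). Lifts only along n, each end by itself; about 8 N lifts an end, it stays where left. Origin 65 mm from the middle at the +y end, on the parting face; x along u, z along n, y along the seam.
- end_A (a joint): Lift of the cover's +y end, rad: times 130 mm is the lift 65 mm from the middle. 0 seated, stop at 0.104 (13.5 mm). It may start up to 1 mm up. The ends lift independently; the wedge in an end's slot lifts almost only that end.
- end_B (a joint): The same for the cover's -y end.
- mouth_A (a point): Mouth of the +y pry slot: point on the parting face's upper edge (u +40 mm), 58 mm from the middle along +y. Axes as the mould. The slot is cut in the cover's inner face, 38 to 70 mm from the middle along y, 5.5 mm high from the parting face when seated, 50 mm deep down the slope; so the blade's middle may enter 50 to 58 mm from the middle.
- mouth_B (a point): The same at the -y end, 58 mm from the middle along -y.
- wedge: Loose chisel-shaped steel wedge, black handle, 135 mm long, 0.2 kg. Origin at the tip on the flat face, mid width; z to the handle. Flat face is x = 0, looks to -x, goes on the mould's parting face; bevel looks to +x, to the cover. Blade 24 mm wide (y), 62 long, thickness 2 mm at the tip + 0.25 per mm. S mm past the mouth it lifts the cover there by 0.25 S - 3.5 mm (36: 5.5, 58: 11).
- grip (a point): Middle of the wedge's handle: (9, 0, 101) mm in the wedge's frame, axes as the wedge's. Handle 18 mm thick (x 0 to 18), 26 mm wide (y), from z 70 to 135 mm. Below it, z 62 to 70, a collar 30 x 40 mm (x, y).
- stand: Fixed wedge stand: grey block 50 x 66 mm on a plate 80 x 90 mm, top at z 78 mm. Origin on the worktop under its middle. Upright slot 22 mm (x) by 30 mm (y), down to z 8; the wedge hangs in it by its collar, blade down, origin at (-9, 0, 16) mm, axes parallel to the stand's (it may go back either way round).
- beaker: Bystander: plastic beaker, pale filling, 79 x 87 x 100 mm high, origin at its underside. Leave it alone.
- gel_cake: Bystander: brown round cake, 56 mm across, 36 high, origin at its underside. Leave it alone.
- pale_cake: Bystander: pale round cake, 47 mm across, 36 high, origin at its underside. Leave it alone.
Not all that is in view belongs to the job. Of the things like the wedge, leave any that is purple; of the rest the larger one is meant.

How it is judged:
On the way, in this order (a step that is already met when the one before it is completed fails the run):
1. the wedge is lifted out of its stand (z of wedge in the frame of stand above 0.08 m), for 0.1 s.
2. the wedge has raised one end of the cover by 4 mm (contact force between wedge and cover above 0.5 N and value of joint any of end_A, end_B above 0.031 rad), for 0.1 s.
3. the wedge has brought both ends 9 mm off (contact force between wedge and cover above 0.5 N and value of joint each of end_A, end_B above 0.068 rad), for 0.1 s.
At the end, for the whole second after the job is handed in: both ends of the cover stand at least 8.9 mm off the lower half (0.068 rad each); the wedge hangs at rest in the slot of its stand, upright within 0.08 rad, its collar down on the stand (its origin less than 20 mm above the worktop) and its handle's middle within 15 mm of the stand's middle (value of joint each of end_A, end_B above 0.068 rad and horizontal distance between grip and stand below 0.015 m and z of wedge in the frame of stand below 0.02 m and angle between wedge's own z axis and vertical below 0.08 rad and linear speed of wedge below 0.02 m/s); the robot touches nothing.
It fails at once if one end of the cover gets more than 8.5 mm ahead of the other (the cover cocks by more than 0.065 rad) (angle between the y axis of cover and the y axis of mould, either way round above 0.065 rad).
It fails at once if the gripper or arm itself pushes or pulls the cover (over 4 N); only the wedge may (contact force between any of the fingers, the arm and cover above 4 N).
It fails at once if a bystander (beaker or cake) is moved by more than 20 mm (distance of any of beaker, gel_cake, pale_cake from where it was at the start of the episode above 0.02 m).
It also fails if it takes over 56 s, if anything falls off the work surface, if the arm or the gripper's body presses on something with over 40 N, if the wrist force passes 120 N, or if a joint passes its speed limit or range.

## Robot

A 6-joint arm with a two-finger parallel gripper is mounted at the origin on a cart in front of the work surface, level with it; the furniture and walls round the work are solid. World frame = base frame: x ahead of the robot, y to its left, z up, the work surface at z = 0. Lengths are in m, angles in rad, forces in N, time in s.
With the tool pointing down it reaches from about 0.425 to 0.95 m from the base axis. Payload 14.7 kg.
Tool frame: the origin (TCP) lies at the very end of the fingers, on their centre line; the grasp point (between the pads) lies 19 mm behind it; z points along the fingers, y is the line along which they close (so a half turn about z gives the same grasp; the last joint's range is limited). The gripper opens to 85 mm and grips with 20 to 120 N. Pads are 22 mm wide; open, the fingers measure 114 mm over their backs; the gripper's body (76 mm by 85 mm) begins 54 mm behind the grasp point. The pads swing forward as they close: fully open they stand 13 mm farther back than shut.
Start: joints at [1.163, 0.48, 1.596, -0, 1.065, -0.047], TCP at [0.229, 0.608, 0.231] pointing down, gripper open.
Joint ranges: [-2.75, 2.75], [-0.82, 2.05], [0.23, 2.67], [-1.56, 4.7], [0.09, 2.69], [-2.92, 2.92]. Speed limits (rad/s): [1.89, 1.89, 2.39, 3.01, 3.01, 3.01].

## Interface

Orientations are given as a rotation vector (axis times angle).
In Python, from station import robot, cams, find_in, masks_of gives the robot as it stands. The module is installed in compiled form; this text tells all that it offers.
- The arm moves only by the shell command python3 -m creep 'ROWS' [OPENING] [FORCE]. ROWS is a JSON object of lists of equal length, an entry for each row: "translation": the shift along the tool's x, y, z in m, a list of three; "twist": the turn about the tool's z in degrees. In form: {"translation": [[tx, ty, tz], ...], "twist": [twist, ...]}. A call has 1 to 10 rows; each row shifts and turns the commanded pose from where the row before left it, along the tool's axes as they then stand; what a row does not reach is not made up. A row lasts 1/12 s, in which the tool goes at most 41.7 mm and 7.16 degrees, less where a joint would pass 70% of its speed; a pose out of reach is approached as far as the arm can. A call is refused whole if a number of a shift passes 0.0417 or a number of a turn 7.16, either way. A call with a gripper value outside its range is refused whole. OPENING is the finger opening in m, from 0 to 0.0854, set as the call begins (- or left out, the last holds). The fingers move at their own pace and stop on an object; FORCE is the grip in N (left out, the last holds). Time passes only in rows, so rows that do not move let the fingers close. It gives the time, the measured TCP pose, the force, the opening and the grip force at its end, in the units of the state.
- robot.get_obs(): the state, without advancing time (a new reading comes with each control period).
- cams.capture(name): name is "side" or "top"; returns a dict with "image" (480x640x3 uint8, blue, green, red), "z_map" (480x640 float32, m along the optical axis (not along the pixel's ray), 0 where there is no reading), "fx", "fy", "cx", "cy" (pixels), "distortion" ([k1, k2, p1, p2, k3] as OpenCV has them; the pictures are not rectified), "xyz" and "orientation" of the camera in the world. Camera axes: x right, y down, z forward; pixel columns grow to the right and rows downward; lengths in m; the calibration is good to about 2 mm. A picture is of the moment at which its call begins.
- robot.close_job(): hands the job in; it is judged then, once.
Trained networks look in a picture, given as the dict that the camera call returned (one of the last four; its "shot" number tells which), for a name from the list of things; names that differ only in an ending like _2 or _b are one class to them, and where a whole thing is asked for, a point or a joint stands for the part that bears it (a point fixed in the world has none). Each returns a list of dicts, best first, with "confidence" (0 to 1); they miss things now and then, are a little off and sometimes report something else, mostly with a low value. They report only what shows in the picture. A call takes as long as a camera call. They do not tell look-alikes from the thing itself.
- find_in(query, picture): "point" ([x, y, z] in m, in world coordinates, good to about 4 mm: the middle of the surface that is visible of it).
- masks_of(query, picture): "region" (480x640 bool, what is visible of it).
The state is a dict: "time": time; "qpos": joint angles; "qd": joint speeds; "joint_efforts": joint torques, N m; "tool_pos": TCP position; "tool_rot": TCP orientation; "wrist_force": force on the tool from outside, world axes, zero at the start; "torque": the same for the moment, N m; "opening": finger opening in m; "grip_force": force on a finger pad.
Only numpy, scipy, OpenCV 4.12 (cv2) and the standard library are available. Lean on these libraries where they do the work, as an engineer would, in place of code of your own. Each camera call takes 0.05 s, during which the arm holds its last target. There are 200 camera calls.

## Working session

There is one attempt and no reset: what is moved stays moved. The work goes in short steps, Python scripts to look and compute and a shell command to move; the robot and the scene stay as the last step left them, time stands still between calls to the robot, and variables do not carry over. Pictures are saved under pics/ and viewed, at most 12 in all, crops included, and the job is handed in when it is done.

```bash
mkdir -p pics; cat > h.py <<'E'
import numpy as np, cv2
from scipy.spatial.transform import Rotation as R
from station import robot, cams, find_in, masks_of
def cloud(p):
    o=np.array(p["orientation"],float)
    M=o if o.shape==(3,3) else (R.from_rotvec(o).as_matrix() if o.size==3 else R.from_quat(o).as_matrix())
    K=np.array([[p["fx"],0,p["cx"]],[0,p["fy"],p["cy"]],[0,0,1.]])
    v,u=np.mgrid[:480,:640]
    n=cv2.undistortPoints(np.stack([u,v],-1).reshape(-1,1,2).astype(float),K,np.array(p["distortion"],float)).reshape(480,640,2)
    z=p["z_map"]; c=np.dstack([n[...,0]*z,n[...,1]*z,z])
    w=c@M.T+np.array(p["xyz"]); w[z==0]=np.nan
    return w
E
python3 - <<'E'
from h import *
print(robot.get_obs())
for n in("side","top"):
    p=cams.capture(n); cv2.imwrite(f"pics/{n}0.png",p["image"]); w=cloud(p)
    print(n,p["xyz"],p["orientation"])
    for q in("mould","cover","wedge","stand","beaker","gel_cake","pale_cake"):
        for d in find_in(q,p)[:3]: print(q,np.round(d["point"],3),round(d["confidence"],2))
    np.save(n+"0.npy",w)
E
```

```text
{'time': 0.0, 'qpos': array([ 1.16341264e+00,  4.80809543e-01,  1.59686116e+00, -7.27296874e-06,
        1.06511839e+00, -4.66334456e-02]), 'qd': array([ 0.00059764, -0.00122302,  0.00028506, -0.00077822, -0.00021275,
       -0.00164145]), 'joint_efforts': array([ 3.45316266e-04, -9.50655913e+01, -4.30179799e+01, -1.08025264e-05,
        1.23411999e-02,  1.48389045e-04]), 'tool_pos': array([0.22927447, 0.60778205, 0.2306916 ]), 'tool_rot': array([-5.63544650e-01, -3.09036658e+00,  1.83323020e-03]), 'wrist_force': array([-0.78978338, -0.8587513 ,  0.70964536]), 'torque': array([ 0.00533309, -0.01001658, -0.01903704]), 'grip_force': 0.0, 'opening': 0.0854995554527969}
side [0.41769652 1.45522754 0.51858898] [-0.13123997  2.54213713 -1.74087925]
mould [0.467 0.103 0.065] 0.92
cover [0.463 0.088 0.119] 0.97
wedge [0.378 0.736 0.021] 0.96
wedge [0.473 0.4   0.11 ] 0.62
wedge [0.484 0.61  0.013] 0.53
stand [0.47  0.409 0.034] 0.93
stand [0.47  0.107 0.065] 0.67
beaker [0.709 0.268 0.058] 0.97
gel_cake [0.371 0.23  0.024] 0.9
gel_cake [0.468 0.105 0.068] 0.47
pale_cake [0.651 0.35  0.027] 0.53
pale_cake [0.463 0.107 0.066] 0.38
top [0.47394206 0.3939649  1.49201737] [-2.22030231  2.15892116 -0.04519494]
mould [0.48  0.1   0.098] 0.63
cover [0.472 0.064 0.117] 0.92
wedge [0.481 0.599 0.019] 0.68
wedge [0.378 0.72  0.023] 0.6
stand [0.474 0.388 0.01 ] 0.66
beaker [0.72  0.242 0.04 ] 0.85
gel_cake [0.367 0.214 0.03 ] 0.86
pale_cake [0.651 0.338 0.032] 0.6
```

View pics/side0.png

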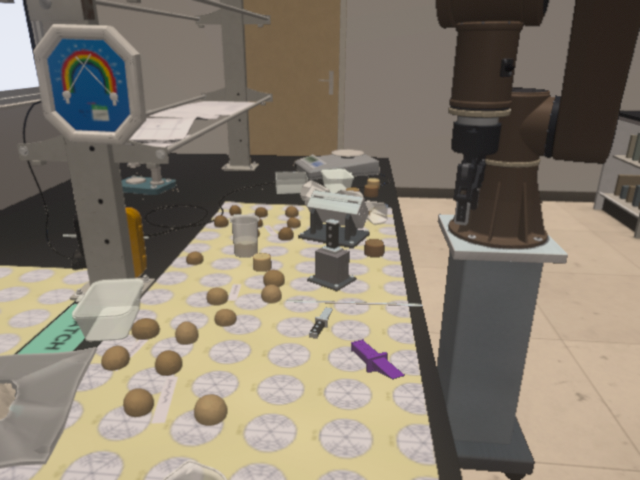

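View pics/top0.png

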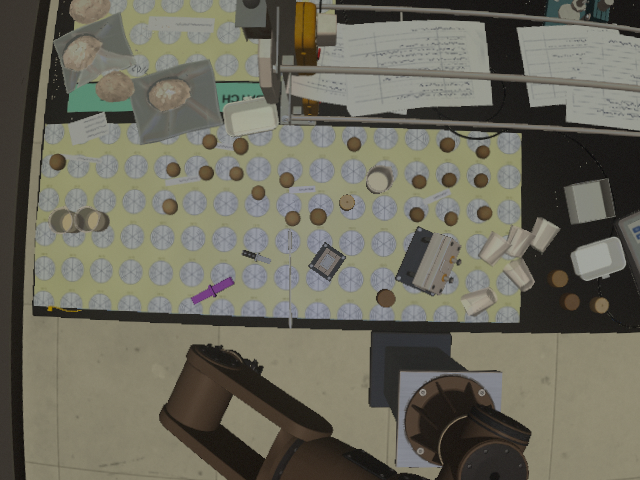

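Wedge candidates: one in the stand (side px 332,233; large, black handle), a small loose one (side 320,320; top 256,256), and a purple one (side 376,358; top 213,290). The one in the stand fits: it is not purple and it is the larger of the other two. I'll confirm it in a crop.

```bash
python3 - <<'E'
from h import *
s=cv2.imread("pics/side0.png");t=cv2.imread("pics/top0.png")
a=cv2.resize(s[180:300,290:410],(480,480),interpolation=2)
a2=cv2.resize(t[210:310,300:380],(0,0),fx=4,fy=4)
b=cv2.resize(t[215:310,380:480],(0,0),fx=5,fy=5,interpolation=2)
im=np.zeros((560,800,3),np.uint8)
a=cv2.resize(s[180:300,290:400],(385,420));im[:420,:385]=a
b=cv2.resize(t[215:310,300:480],(0,0),fx=2.3,fy=2.3,interpolation=2)
im[:b.shape[0],386:386+b.shape[1]]=b[:, :414]
cv2.imwrite("pics/crop1.png",im)
T=np.load("top0.npy");S=np.load("side0.npy")
for n,W in(("T",T),("S",S)):
    P=W.reshape(-1,3);P=P[np.isfinite(P).all(1)]
    for nm,c in(("stand",(.47,.39)),):
        m=(np.hypot(P[:,0]-c[0],P[:,1]-c[1])<.06)&(P[:,2]>.004);Q=P[m]
        print(n,nm,m.sum(),Q[:,2].max())
        for lo,hi in((.005,.02),(.06,.075),(.075,.083),(.083,.1),(.1,.16)):
            q=Q[(Q[:,2]>lo)&(Q[:,2]<hi)]
            if len(q)>4: print(lo,hi,len(q),np.round(q.mean(0),4),cv2.minAreaRect((q[:,:2]*1000).astype(np.float32)))
    m=(np.hypot(P[:,0]-.47,P[:,1]-.09)<.13)&(P[:,2]>.06);Q=P[m]
    # ransac plane normals at 40deg from vertical
    rng=np.random.default_rng(0);best=0
    for k in range(3000):
        x=Q[rng.choice(len(Q),3,False)];nn=np.cross(x[1]-x[0],x[2]-x[0]);l=np.linalg.norm(nn)
        if l<1e-6:continue
        nn/=l;nn*=np.sign(nn[2]) or 1
        if not .55<nn[2]<.75:continue
        i=abs((Q-x[0])@nn)<.003
        if i.sum()>best:best=i.sum();bi=i
    q=Q[bi];c=q.mean(0);nn=np.linalg.svd(q-c)[2][2];nn*=np.sign(nn[2])
    h=-nn[:2]/np.linalg.norm(nn[:2]);yaw=np.arctan2(h[1],h[0])
    U=np.r_[h*np.cos(np.radians(50)),np.sin(np.radians(50))];Y=np.r_[-h[1],h[0],0]
    print(n,"cover",best,len(Q),c,nn,"tilt",np.degrees(np.arccos(nn[2])),"yaw",np.degrees(yaw))
    print(" y",np.percentile(q@Y,[0,2,50,98,100])," u",np.percentile(q@U,[0,2,50,98,100]),"n",c@nn)
E
```

```text
T stand 893 0.15890950808655213
0.005 0.02 438 [0.4721 0.3917 0.0095] ((471.66668701171875, 388.90191650390625), (117.28546905517578, 112.44157409667969), 74.5277099609375)
0.06 0.075 20 [0.4716 0.3819 0.0738] ((473.7344055175781, 389.5205078125), (44.33164596557617, 64.88529205322266), 56.66688537597656)
0.075 0.083 215 [0.4742 0.3912 0.0793] ((473.8570861816406, 390.42779541015625), (49.81441879272461, 65.65951538085938), 57.377620697021484)
0.083 0.1 96 [0.4732 0.3909 0.0865] ((473.07464599609375, 390.6570739746094), (46.379432678222656, 62.32246780395508), 58.074317932128906)
0.1 0.16 71 [0.4736 0.3903 0.1518] ((473.7715759277344, 390.4858093261719), (18.743507385253906, 26.277244567871094), 57.94401168823242)
T cover 802 1911 [0.48399354 0.09831857 0.10993763] [0.24390876 0.60913061 0.75463131] tilt 41.00683500782255 yaw -111.82220701023735
 y [0.332404   0.3360057  0.41317856 0.48957697 0.49283076]  u [-0.13939379 -0.13006167 -0.0890194  -0.06044058 -0.05664653] n 0.2609014940420683
S stand 1735 0.15146439111539578
0.005 0.02 381 [0.4705 0.41   0.0099] ((471.458740234375, 390.7
[... 207 characters left out ...]
244873)
0.075 0.083 174 [0.4699 0.4017 0.0778] ((472.6819152832031, 390.2003173828125), (52.28184509277344, 68.00727081298828), 57.65098190307617)
0.083 0.1 118 [0.472  0.3959 0.0895] ((471.3451843261719, 396.8230895996094), (24.871747970581055, 44.36313247680664), 89.64696502685547)
0.1 0.16 295 [0.4725 0.3954 0.1273] ((472.5076599121094, 391.1017150878906), (21.622812271118164, 29.9129581451416), 56.05479431152344)
S cover 734 1416 [0.48108994 0.10136061 0.10398354] [0.24808635 0.6158893  0.74775232] tilt 41.60394950519706 yaw -111.94006714835994
 y [0.33092321 0.3342634  0.406634   0.48765652 0.49183899]  u [-0.14414374 -0.13676294 -0.0963815  -0.06513659 -0.06277805] n 0.2595326952525787
```

View pics/crop1.png

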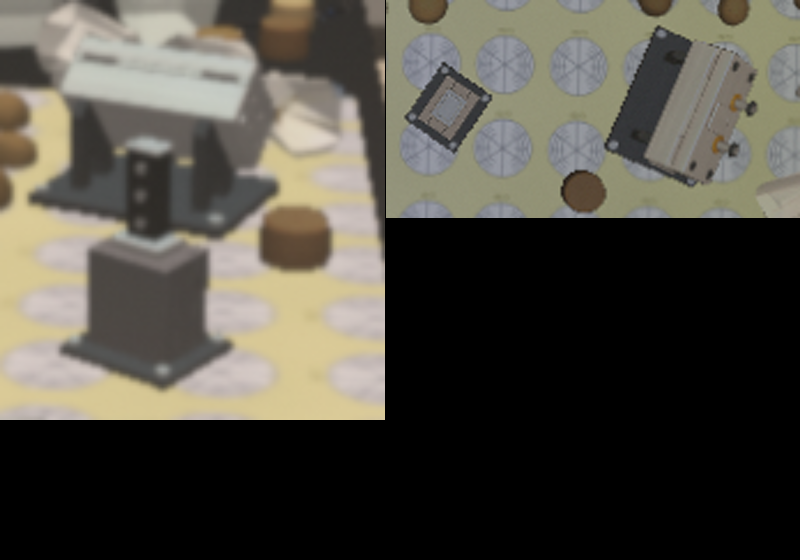

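The crop shows the large wedge with the black handle hanging in the stand, so that is the one. The face that both cameras see is the mould's top end, u = +40, so the u axis points at yaw of about 68°. I'll refine the mould pose and work out the approach.

```bash
cat > mould.py <<'E'
from h import *
from scipy.optimize import least_squares
s5,c5=np.sin(np.radians(50)),np.cos(np.radians(50))
def axes(y):
    h=np.array([np.cos(y),np.sin(y),0]);z=np.array([0,0,1.])
    return c5*h+s5*z, -s5*h+c5*z, np.array([-np.sin(y),np.cos(y),0])
def fit(P,yaw=np.radians(68.1),C=np.array([.49,.10,.082]),fixC=None):
    U,N,Y=axes(yaw)
    P=P[np.isfinite(P).all(1)];P=P[np.linalg.norm(P-C,axis=1)<.13]
    return P,U,N,Y
E
python3 - <<'E'
from mould import *
yaw=np.radians(68.1)
for n in("top","side"):
    P,U,N,Y=fit(np.load(n+"0.npy").reshape(-1,3))
    C=np.array([.49,.10,.082])
    def planefit(P,D,lo,hi,label,yaw):
        d=(P-C)@D
        H,e=np.histogram(d,np.arange(lo,hi,.001));k=np.argmax(np.convolve(H,[1,1,1],'same'));d0=e[k]+.0005
        q=P[abs(d-d0)<.004]
        c=q.mean(0);nn=np.linalg.svd(q-c)[2][2];nn*=np.sign(nn@D)
        print(n,label,len(q),"offset",np.median((q-C)@D).round(4),"n",nn.round(3),"yaw",np.degrees(np.arctan2(nn[1],nn[0])).round(1),
          "Y",np.percentile((q-C)@Y,[1,99]).round(4),"U",np.percentile((q-C)@U,[1,99]).round(4),"N",np.percentile((q-C)@N,[1,99]).round(4))
    planefit(P[P[:,2]>.08],U,.02,.06,"upper",yaw); planefit(P[P[:,2]>.06],N,.01,.04,"cover",yaw)
    F=P[(P[:,2]<.02)&(P[:,2]>.004)];print("foot",cv2.minAreaRect((F[:,:2]*1000).astype(np.float32)),F[:,2].mean())
o=robot.get_obs();r=R.from_rotvec(o["tool_rot"]).as_matrix();print(r.round(3))
print("to stand above (tool axes)",r.T@(np.array([.4735,.3903,.20])-o["tool_pos"]))
E
```

```text
top upper 805 offset 0.0201 n [0.239 0.594 0.768] yaw 68.1 Y [-0.073   0.0833] U [0.0176 0.0249] N [-0.0199  0.0519]
top cover 177 offset 0.0238 n [-0.278 -0.679  0.679] yaw -112.3 Y [-0.0738  0.0856] U [-0.0077  0.0242] N [0.0196 0.0273]
foot ((485.4454040527344, 109.0522689819336), (214.0718536376953, 194.85804748535156), 14.534565925598145) 0.011447338522904993
side upper 244 offset 0.0184 n [0.24  0.594 0.768] yaw 68.0 Y [-0.0702  0.084 ] U [0.0175 0.0219] N [-0.0137  0.0468]
side cover 156 offset 0.0317 n [-0.286 -0.715  0.638] yaw -111.8 Y [-0.0728  0.0855] U [-0.0477  0.0205] N [0.0276 0.0353]
foot ((488.78082275390625, 96.02627563476562), (138.541015625, 189.7588653564453), 68.10395050048828) 0.010674021556754523
[[-0.936  0.353  0.   ]
 [ 0.353  0.936  0.   ]
 [-0.     0.    -1.   ]]
to stand above (tool axes) [-0.30523822 -0.11768226  0.03131421]
```

```bash
python3 - <<'E'
from mould import *
yaw=np.radians(68.1);C=np.array([.4724,.0724,.082])
for n in("top","side"):
    P,U,N,Y=fit(np.load(n+"0.npy").reshape(-1,3),C=C)
    L=np.c_[(P-C)@U,(P-C)@N,(P-C)@Y]
    q=L[(abs(L[:,0]-.04)<.006)&(L[:,1]<.03)]
    print(n,"upper",len(q),np.median(q[:,0]),"N",np.percentile(q[:,1],[0,1,99,100]).round(4),"Y",np.percentile(q[:,2],[0,1,99,100]).round(4))
    # upper by side of seam and y
    print("  U lower half",np.median(q[q[:,1]<-.004,0]),"cover",np.median(q[q[:,1]>.008,0]))
    q=L[(abs(L[:,1]-.025)<.008)&(abs(L[:,0])<.036)]
    print(n,"cover",len(q),np.percentile(q[:,1],[10,50,90]).round(4),"U",np.percentile(q[:,0],[0,1,99,100]).round(4),"Y",np.percentile(q[:,2],[0,1,99,100]).round(4))
    F=P[(P[:,2]<.018)&(P[:,2]>.006)];h=np.array([np.cos(yaw),np.sin(yaw),0])
    print(n,"foot",np.percentile((F-C)@h,[1,99]),np.percentile((F-C)@Y,[1,99]))
    s=(np.abs(q[:,2])>.03)
    if s.any(): print(" tilt along y",np.polyfit(q[:,2],q[:,1],1))
E
```

```text
top upper 1107 0.03979136073608944 N [-0.0537 -0.0482  0.0273  0.0297] Y [-0.0815 -0.0792  0.0776  0.0796]
  U lower half 0.04021422569299276 cover 0.039436332315410896
top cover 655 [0.0237 0.0262 0.0292] U [-0.036  -0.0347  0.0353  0.0357] Y [-0.0819 -0.0793  0.0764  0.0797]
top foot [-0.08551169  0.09595937] [-0.08780883  0.09129012]
 tilt along y [-0.01060855  0.02635081]
side upper 815 0.036980850238916146 N [-0.0557 -0.0517  0.0239  0.0255] Y [-0.0807 -0.0779  0.078   0.0802]
  U lower half 0.037048674614926405 cover 0.03694184800326658
side cover 77 [0.0176 0.0204 0.0247] U [-0.0357 -0.0322  0.036   0.036 ] Y [-0.0807 -0.0779  0.0798  0.0801]
side foot [-0.03691337  0.08923201] [-0.08305994  0.0867978 ]
 tilt along y [-0.01163127  0.02116425]
```

```bash
python3 -m creep '{"translation":[[-0.03,-0.012,0],[-0.03,-0.012,0],[-0.03,-0.012,0],[-0.03,-0.012,0],[-0.03,-0.012,0],[-0.03,-0.012,0],[-0.03,-0.012,0],[-0.03,-0.012,0],[-0.03,-0.012,0],[-0.03,-0.01,0]],"twist":[0,0,0,0,0,0,0,0,0,0]}' 0.0854 20
```

```text
time: 1.63
tool_pos: [0.4694, 0.3904, 0.2314]
tool_rot: [0.564, 3.091, -0.0]
wrist_force: [0.2, -0.3, -0.6]
opening: 0.0855
grip_force: 0.0
```

```bash
python3 -m creep '{"translation":[[-0.0038,0.0015,0],[0,0,0],[0,0,0],[0,0,0],[0,0,0],[0,0,0],[0,0,0],[0,0,0],[0,0,0],[0,0,0]],"twist":[7.15,7.15,7.15,7.15,7.15,7.15,7.15,7.15,7.15,7.15]}'; python3 -m creep '{"translation":[[0,0,0],[0,0,0],[0,0,0],[0,0,0],[0,0,0],[0,0,0]],"twist":[7.15,7.15,7.15,7.15,1.4,0]}'; python3 - <<'E'
from h import *
o=robot.get_obs();print(o["qpos"],o["tool_pos"]);print(R.from_rotvec(o["tool_rot"]).as_matrix().round(4))
E
```

```text
time: 2.47
tool_pos: [0.4726, 0.3919, 0.2313]
tool_rot: [2.27, 2.172, 0.0]
wrist_force: [0.7, -0.0, 0.1]
opening: 0.0856
grip_force: 0.0
time: 2.97
tool_pos: [0.4726, 0.3919, 0.2313]
tool_rot: [2.749, 1.521, 0.0]
wrist_force: [-0.3, -0.3, 0.0]
opening: 0.0855
grip_force: 0.0
[ 6.42989092e-01  4.29659910e-01  1.68273938e+00 -9.25506290e-06
  1.02917637e+00  1.20301177e+00] [0.47255964 0.39189859 0.23131639]
[[ 0.5312  0.8472  0.    ]
 [ 0.8472 -0.5312  0.    ]
 [ 0.      0.     -1.    ]]
```

```bash
python3 -m creep '{"translation":[[-0.0009,0.0016,0.025],[0,0,0.025],[0,0,0.025],[0,0,0.025],[0,0,0.025],[0,0,0.0083],[0,0,0],[0,0,0]],"twist":[0,0,0,0,0,0,0,0]}'; python3 -m creep '{"translation":[[0,0,0],[0,0,0],[0,0,0],[0,0,0],[0,0,0],[0,0,0],[0,0,0],[0,0,0],[0,0,0],[0,0,0]],"twist":[0,0,0,0,0,0,0,0,0,0]}' 0.015 50
```

```text
time: 3.63
tool_pos: [0.4736, 0.3904, 0.0985]
tool_rot: [2.749, 1.521, -0.0]
wrist_force: [0.2, 1.6, 0.2]
opening: 0.0853
grip_force: 0.0
time: 4.47
tool_pos: [0.4737, 0.3905, 0.0987]
tool_rot: [-2.75, -1.519, -0.001]
wrist_force: [-0.5, -0.1, 7.6]
opening: 0.025
grip_force: 49.3
```

```bash
python3 -m creep '{"translation":[[0,0,-0.02],[0,0,-0.02],[0,0,-0.02],[0,0,-0.02],[0,0,-0.01],[0,0,0],[0,0,0]],"twist":[0,0,0,0,0,0,0]}'; python3 - <<'E'
from h import *
p=cams.capture("side"); w=cloud(p); np.save("side1.npy",w)
cv2.imwrite("pics/lift.png",cv2.resize(p["image"][180:290,280:390],(600,600),interpolation=2))
P=w.reshape(-1,3);P=P[np.isfinite(P).all(1)]
ax=np.array([np.cos(np.radians(57.9)),np.sin(np.radians(57.9))])
m=np.hypot(P[:,0]-.4735,P[:,1]-.3903)<.035
for z in np.arange(.1,.25,.01):
    q=P[m&(abs(P[:,2]-z)<.005)]
    if len(q): print(z.round(2),len(q),((q[:,:2]-[.4735,.3903])@ax).min().round(4),((q[:,:2]-[.4735,.3903])@ax).max().round(4))
E
```

```text
time: 5.05
tool_pos: [0.4734, 0.3903, 0.1878]
tool_rot: [-2.75, -1.519, -0.001]
wrist_force: [-0.6, 0.2, -2.8]
opening: 0.0251
grip_force: 49.9
0.1 5 0.0009 0.0076
0.11 36 0.0022 0.0094
0.12 40 0.0005 0.0092
0.13 44 -0.0035 0.0098
0.14 44 -0.0045 0.0092
0.15 50 -0.0084 0.0092
0.16 46 -0.0082 0.0091
0.17 98 -0.0162 0.0153
0.18 51 -0.0072 0.0132
0.19 71 -0.0077 0.0127
0.2 94 -0.0098 0.0137
0.21 98 -0.0074 0.0134
0.22 107 -0.0062 0.0153
0.23 100 0.0006 0.0145
0.24 127 -0.0106 0.015
```

View pics/lift.png

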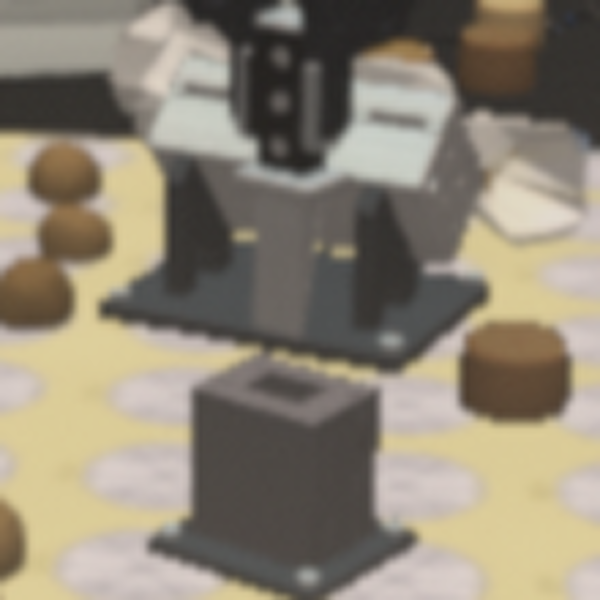

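The camera shows the flat face on the +58° side (tool +x), so no half turn is needed. Two pry slots show in the cover at crop px (205,88) and (397,118). Since moves keep the tool vertical, I'll use the stand slot's edge to swing the wedge 40° in the fingers.

```bash
python3 -m creep '{"translation":[[0,0,0.02],[0,0,0.02],[0,0,0.01],[0,0,0],[0.005,0,0.0005],[0.005,0,0.0005],[0.005,0,0.0005],[0.005,0,0.0005],[0.0043,0,0.0007],[0.0042,0,0.0007]],"twist":[0,0,0,0,0,0,0,0,0,0]}' 0.015 20;  python3 -m creep '{"translation":[[0.004,0,0.002],[0.004,0,0.002],[0.0037,0,0.002],[0.0036,0,0.0023],[0.0036,0,0.0023],[0.0036,0,0.0023],[0,0,0],[0,0,0]],"twist":[0,0,0,0,0,0,0,0]}'; cat > tilt.py <<'E'
from h import *
# tilt of the wedge in hand from cloud points near the tcp, below fingers
o=robot.get_obs();T=np.array(o["tool_pos"]);Rm=R.from_rotvec(o["tool_rot"]).as_matrix()
def pts(name):
    w=cloud(cams.capture(name)).reshape(-1,3);w=w[np.isfinite(w).all(1)]
    L=(w-T)@Rm   # tool frame
    return L
E
python3 - <<'E'
from tilt import *
for n in("side","top"):
    p=cams.capture(n);cv2.imwrite(f"pics/t_{n}.png",p["image"])
a=cv2.imread("pics/t_side.png")[170:290,280:400];cv2.imwrite("pics/tilt.png",cv2.resize(a,(600,600),interpolation=2))
L=pts("side");m=(abs(L[:,1])<.011)&(abs(L[:,0])<.09)
for z in np.arange(-.06,.07,.008):
    q=L[m&(abs(L[:,2]-z)<.004)]
    if len(q):print(z.round(3),len(q),np.percentile(q[:,0],[0,50,100]).round(4))
E
```

```text
time: 5.93
tool_pos: [0.4885, 0.4145, 0.1352]
tool_rot: [2.75, 1.519, -0.002]
wrist_force: [-4.0, -4.8, -3.3]
opening: 0.0256
grip_force: 50.3
time: 6.6
tool_pos: [0.5008, 0.4337, 0.1216]
tool_rot: [-2.75, -1.519, -0.001]
wrist_force: [-1.5, -0.6, 0.2]
opening: 0.0259
grip_force: 51.6
-0.06 6 [-0.0113  0.0056  0.014 ]
-0.052 29 [-0.0085  0.0082  0.0131]
-0.044 36 [0.0096 0.0161 0.0207]
-0.036 22 [0.0114 0.0143 0.0183]
-0.028 17 [0.0047 0.009  0.0135]
-0.02 16 [0.0006 0.0039 0.0103]
-0.012 16 [-0.0058 -0.0007  0.0095]
-0.004 15 [-0.0332 -0.0068  0.0062]
0.004 6 [-0.0185 -0.0148 -0.0117]
0.012 19 [-0.0192 -0.0155 -0.0128]
0.02 7 [-0.0176 -0.0166 -0.0149]
0.028 16 [-0.0425 -0.0309 -0.0269]
0.036 17 [-0.0399 -0.0366 -0.0334]
0.044 57 [-0.0785 -0.04   -0.026 ]
0.052 25 [-0.0672 -0.0295 -0.0269]
0.06 26 [-0.0318 -0.0285 -0.0259]
0.068 25 [-0.0306 -0.0285 -0.0259]
```

View pics/tilt.png

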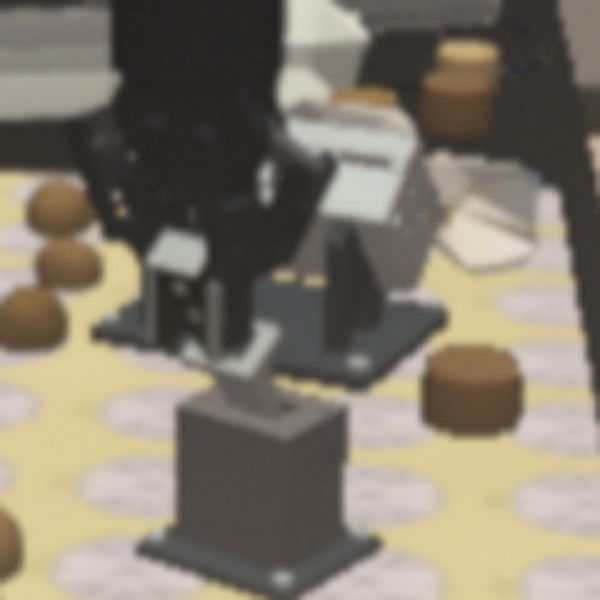

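The wedge is tilted in the fingers (crop: handle at 180,290, blade entering the slot at 280,400). I'll grip hard, draw it out along its own axis and measure the tilt.

```bash
python3 -m creep '{"translation":[[0,0,0],[0,0,0],[0,0,0],[0.0064,0,-0.0077],[0.0128,0,-0.0153],[0.0128,0,-0.0153],[0,0,-0.03],[0,0,-0.03],[0,0,0],[0,0,0]],"twist":[0,0,0,0,0,0,0,0,0,0]}' 0.01 110; cat > meas.py <<'E'
from tilt import *
print(T.round(4),o["opening"],o["grip_force"])
L=pts("side");L=L[(L[:,2]<.09)&(L[:,2]>.012)&(abs(L[:,1])<.010)&(L[:,0]>-.09)&(L[:,0]<.03)]
for z in np.arange(.016,.09,.006):
    q=L[abs(L[:,2]-z)<.003]
    if len(q):print(z.round(3),len(q),np.percentile(q[:,0],[5,50,95]).round(4),np.percentile(q[:,1],[0,100]).round(4))
# flat face fit: x = a - t*z, robust
q=L[(L[:,2]>.028)&(L[:,2]<.07)]
import itertools
best=0
for i in range(2000):
    a,b=q[np.random.randint(len(q),size=2)]
    d=(b-a)[[0,2]];l=np.hypot(*d)
    if l<.015: continue
    nv=np.array([d[1],-d[0]])/l
    k=abs((q[:,[0,2]]-a[[0,2]])@nv)<.0012
    if k.sum()>best:best=k.sum();bk=k
f=q[bk][:,[0,2]];c=f.mean(0);d=np.linalg.svd(f-c)[2][0];d*=np.sign(d[1])
print("flat: n",best,len(q),"tilt",np.degrees(np.arctan2(-d[0],d[1])),"centroid",c,"end along d",((f-c)@d).min(),((f-c)@d).max(), "tip",c+d*((f-c)@d).max())
E
python3 meas.py
```

```text
time: 7.58
tool_pos: [0.5187, 0.4617, 0.2225]
tool_rot: [-2.749, -1.519, -0.007]
wrist_force: [0.3, -0.8, -3.1]
opening: 0.025
grip_force: 107.8
[0.5187 0.4617 0.2225] 0.024994631856607635 107.77670502662659
0.016 14 [-0.0164 -0.0149 -0.013 ] [-0.0085  0.0077]
0.022 10 [-0.0362 -0.0261 -0.021 ] [-0.0098  0.0092]
0.028 11 [-0.0327 -0.0304 -0.028 ] [-0.0091  0.0092]
0.034 15 [-0.0365 -0.034  -0.0316] [-0.0089  0.0085]
0.04 14 [-0.0403 -0.0386 -0.0361] [-0.0086  0.0086]
0.046 13 [-0.0449 -0.0431 -0.0411] [-0.0086  0.0095]
0.052 14 [-0.0494 -0.0469 -0.0449] [-0.0089  0.0086]
0.058 12 [-0.0538 -0.0519 -0.0487] [-0.0098  0.0097]
0.064 11 [-0.0581 -0.0555 -0.0529] [-0.0066  0.0088]
0.07 4 [-0.0606 -0.06   -0.0592] [-0.0095  0.0033]
flat: n 77 90 tilt 35.39798756808525 centroid [-0.04408688  0.04775663] end along d -0.024386306459074476 0.02615541752080891 tip [-0.05923747  0.06907717]
```

Tilt is about 35.4°. I'll go back and add about 4.6°.

```bash
python3 -m creep '{"translation":[[0,0,0.03],[0,0,0.03],[-0.0128,0,0.0153],[-0.0128,0,0.0153],[-0.0064,0,0.0077],[0,0,0],[0.002,0,0.0014],[0.002,0,0.0014],[0.0016,0,0.0013],[0,0,0]],"twist":[0,0,0,0,0,0,0,0,0,0]}' 0.015 40; python3 -m creep '{"translation":[[0,0,0],[0,0,0],[0.0064,0,-0.0077],[0.0128,0,-0.0153],[0.0128,0,-0.0153],[0,0,-0.03],[0,0,-0.03],[0,0,0],[0,0,0]],"twist":[0,0,0,0,0,0,0,0,0]}' 0.01 110; python3 meas.py|tail -1
```

```text
time: 8.47
tool_pos: [0.5032, 0.438, 0.1179]
tool_rot: [2.749, 1.519, -0.003]
wrist_force: [-4.2, -5.5, 4.8]
opening: 0.0246
grip_force: 106.5
time: 9.22
tool_pos: [0.5218, 0.4666, 0.2184]
tool_rot: [-2.749, -1.519, -0.007]
wrist_force: [-0.6, -0.7, -3.0]
opening: 0.0245
grip_force: 105.9
flat: n 63 72 tilt 37.425122395979336 centroid [-0.04804278  0.045336  ] end along d -0.02195536298375055 0.021882940163076795 tip [-0.06134157  0.06271429]
```

```bash
python3 -m creep '{"translation":[[0,0,0.03],[0,0,0.03],[-0.0128,0,0.0153],[-0.0128,0,0.0153],[-0.0064,0,0.0077],[0.002,0,0.0014],[0.002,0,0.0014],[0.002,0,0.0012],[0,0,0],[0,0,0]],"twist":[0,0,0,0,0,0,0,0,0,0]}' 0.01 110; python3 -m creep '{"translation":[[0.0064,0,-0.0077],[0.0128,0,-0.0153],[0.0128,0,-0.0153],[0,0,-0.03],[0,0,-0.03],[0,0,0],[0,0,0]],"twist":[0,0,0,0,0,0,0]}' 0.01 110; python3 meas.py
```

```text
time: 10.1
tool_pos: [0.5058, 0.4425, 0.1134]
tool_rot: [2.749, 1.519, -0.006]
wrist_force: [-5.8, -8.6, 0.3]
opening: 0.025
grip_force: 106.7
time: 10.68
tool_pos: [0.5251, 0.4718, 0.2145]
tool_rot: [-2.749, -1.519, -0.007]
wrist_force: [-0.7, -0.6, -3.0]
opening: 0.0246
grip_force: 106.2
[0.5251 0.4718 0.2145] 0.02462016249912788 106.20074987411499
0.016 3 [-0.022  -0.0208 -0.0195] [-0.0028  0.0085]
0.022 12 [-0.0389 -0.0366 -0.0331] [-0.0098  0.0081]
0.028 12 [-0.0443 -0.0408 -0.0381] [-0.0077  0.01  ]
0.034 12 [-0.0501 -0.0472 -0.0446] [-0.0086  0.009 ]
0.04 11 [-0.057  -0.0524 -0.0508] [-0.009   0.0099]
0.046 11 [-0.0609 -0.0588 -0.0568] [-0.0093  0.0093]
0.052 11 [-0.067  -0.0648 -0.0611] [-0.0099  0.0099]
0.058 2 [-0.0683 -0.068  -0.0676] [-0.0047  0.007 ]
flat: n 50 52 tilt 44.709280366396946 centroid [-0.05500557  0.04218137] end along d -0.019290601992887606 0.01893966683699798 tip [-0.06832981  0.05564151]
```

Overshot to 44.7°. The three readings together put the real pivot about 28 mm behind the TCP (110 mm from the tip). I'll push the tip against the opposite slot wall to bring it back to 40°.

```bash
python3 -m creep '{"translation":[[-0.0165,0,0],[-0.0165,0,0],[0,0,0.03],[0,0,0.03],[0,0,0.0325],[0,0,0],[-0.004,0,0],[-0.004,0,0],[-0.003,0,0],[0,0,0]],"twist":[0,0,0,0,0,0,0,0,0,0]}' 0.01 110; python3 -m creep '{"translation":[[0.004,0,0],[0,0,-0.03],[0,0,-0.03],[0,0,-0.03],[0.02,0,0],[0,0,0],[0,0,0]],"twist":[0,0,0,0,0,0,0]}' 0.01 110; python3 meas.py
```

```text
time: 11.57
tool_pos: [0.502, 0.4349, 0.1223]
tool_rot: [-2.749, -1.517, -0.009]
wrist_force: [2.5, 8.0, -5.3]
opening: 0.0245
grip_force: 104.7
time: 12.15
tool_pos: [0.5137, 0.4541, 0.2112]
tool_rot: [-2.749, -1.519, -0.004]
wrist_force: [-0.2, -0.6, -3.4]
opening: 0.0248
grip_force: 105.0
[0.5137 0.4541 0.2112] 0.024833674070559995 105.0094735622406
0.016 3 [-0.02   -0.0188 -0.018 ] [-0.007   0.0021]
0.022 10 [-0.0351 -0.0335 -0.0318] [-0.0077  0.0075]
0.028 11 [-0.0418 -0.0392 -0.0369] [-0.0094  0.0097]
0.034 12 [-0.0466 -0.0454 -0.0431] [-0.0069  0.0099]
0.04 12 [-0.0528 -0.0503 -0.0473] [-0.0067  0.0094]
0.046 13 [-0.0581 -0.0555 -0.0534] [-0.0097  0.0098]
0.052 11 [-0.0637 -0.0615 -0.0593] [-0.0093  0.0079]
0.058 6 [-0.0657 -0.0648 -0.0639] [-0.008   0.0093]
flat: n 58 59 tilt 41.82902577148936 centroid [-0.05315587  0.04304518] end along d -0.02041898672390595 0.019113398686394632 tip [-0.06590279  0.05728731]
```

```bash
python3 - <<'E'
from mould import *
yaw=np.radians(68.1);C=np.array([.4724,.0724,.082]);U,N,Y=axes(yaw)
for n in("top","side"):
    W=np.load(n+"0.npy");I=cv2.imread(f"pics/{n}0.png").astype(float).mean(2)
    L=np.dstack([(W-C)@U,(W-C)@N,(W-C)@Y])
    face=(abs(L[...,0]-.039)<.012)&(L[...,1]>-.045)&(L[...,1]<.03)&(abs(L[...,2])<.078)
    # profile of brightness along N, at slot y and between
    u0=.0398 if n=="top" else .037
    for lab,lo,hi in(("A",.042,.066),("B",-.066,-.042),("mid",-.025,.025)):
        m=face&(L[...,2]>lo)&(L[...,2]<hi)&np.isfinite(I)
        print(n,lab,[(int(a*1000),int(I[m&(L[...,1]>=a)&(L[...,1]<a+.003)].mean()) if (m&(L[...,1]>=a)&(L[...,1]<a+.003)).any() else -1) for a in np.arange(-.042,.03,.003)])
    m=face&(L[...,1]>-.004)&(L[...,1]<.012)
    b=[(int(a*1000),int(I[m&(L[...,2]>=a)&(L[...,2]<a+.004)].min())) for a in np.arange(-.076,.076,.004)]
    print(n,"along Y min",b)
    P=W.reshape(-1,3);t=(np.linalg.norm(P[:,:2]-C[:2],axis=1)<.3)&(abs(P[:,2])<.012);print("table z",np.median(P[t,2]))
E
```

```text
top A [(-42, 50), (-39, 74), (-36, 73), (-32, 122), (-29, 127), (-26, 126), (-23, 127), (-20, 128), (-17, 129), (-14, 129), (-11, 127), (-8, 128), (-5, 129), (-2, 127), (0, 122), (3, 116), (6, 109), (9, 120), (12, 126), (15, 126), (18, 127), (21, 129), (24, 111), (27, 73), (30, -1)]
top B [(-42, 50), (-39, 50), (-36, 75), (-32, 107), (-29, 119), (-26, 125), (-23, 126), (-20, 127), (-17, 129), (-14, 130), (-11, 128), (-8, 127), (-5, 127), (-2, 129), (0, 114), (3, 108), (6, 113), (9, 126), (12, 127), (15, 127), (18, 128), (21, 130), (24, 119), (27, 105), (30, -1)]
top mid [(-42, -1), (-39, -1), (-36, 85), (-32, 112), (-29, 123), (-26, 125), (-23, 126), (-20, 127), (-17, 129), (-14, 128), (-11, 128), (-8, 128), (-5, 128), (-2, 132), (0, 131), (3, 123), (6, 116), (9, 122), (12, 125), (15, 125), (18, 127), (21, 128), (24, 118), (27, 122), (30, -1)]
top along Y min [(-76, 108), (-72, 83), (-67, 93), (-63, 94), (-59, 101), (-55, 110), (-51, 99), (-47, 104), (-43, 91), (-39, 118), (-35, 106), (-31, 113), (-27, 106), (-23, 106), (-19, 101), (-15, 110), (-11, 117), (-7, 108), (-3, 106), (0, 10
[... 867 characters left out ...]
, (-26, 192), (-23, 194), (-20, 194), (-17, 197), (-14, 198), (-11, 197), (-8, 197), (-5, 194), (-2, 188), (0, 176), (3, 178), (6, 180), (9, 185), (12, 190), (15, 192), (18, 191), (21, 190), (24, 181), (27, -1), (30, -1)]
side along Y min [(-76, 142), (-72, 127), (-67, 142), (-63, 119), (-59, 122), (-55, 124), (-51, 119), (-47, 126), (-43, 149), (-39, 162), (-35, 173), (-31, 176), (-27, 173), (-23, 173), (-19, 174), (-15, 175), (-11, 171), (-7, 175), (-3, 177), (0, 176), (4, 177), (8, 177), (12, 176), (16, 176), (20, 175), (24, 180), (28, 177), (32, 128), (36, 144), (40, 119), (44, 123), (48, 121), (52, 119), (56, 119), (60, 120), (64, 175), (68, 163), (72, 174)]
table z -0.00045475541161899
```

```bash
cat > ray.py <<'E'
from mould import *
yaw=np.radians(68.1);C=np.array([.4724,.0724,.082]);U,N,Y=axes(yaw)
def planemap(p,u0):
    W=cloud(p);o=np.array(p["xyz"]);D=W-o;t=((u0-(o-C)@U)/(D@U));X=o+D*t[...,None]
    return np.dstack([(X-C)@N,(X-C)@Y])
def rect(p,u0,s=.0005):
    # resample the upper face into N (rows), Y (cols)
    M=planemap(p,u0).astype(float);I=p["image"].astype(float).mean(2)
    ok=np.isfinite(M).all(2)&(abs(M[...,0])<.07)&(abs(M[...,1])<.11)
    from scipy.interpolate import griddata
    n,y=np.mgrid[-.045:.035:s,-.09:.09:s]
    return griddata(M[ok],I[ok],(n,y),method="linear"),n,y
E
python3 - <<'E'
from ray import *
p=cams.capture("side")
I,n,y=rect(p,.037);cv2.imwrite("pics/rect.png",cv2.resize(np.nan_to_num(I).astype(np.uint8),None,fx=2,fy=2))
for lab,lo,hi in(("A",.045,.063),("B",-.063,-.045),("mid",-.025,.025)):
    c=(y[0]>lo)&(y[0]<hi);pr=np.nanmedian(I[:,c],1);print(lab,[(round(a*1000,1),int(v)) for a,v in zip(n[::3,0],pr[::3])])
r=(n[:,0]>.001)&(n[:,0]<.006);pr=np.nanmedian(I[r],0);print([(round(a*1000),int(v)) for a,v in zip(y[0,::5],pr[::5])])
E
```

```text
A [(np.float64(-45.0), 76), (np.float64(-43.5), 77), (np.float64(-42.0), 77), (np.float64(-40.5), 79), (np.float64(-39.0), 84), (np.float64(-37.5), 92), (np.float64(-36.0), 109), (np.float64(-34.5), 127), (np.float64(-33.0), 150), (np.float64(-31.5), 169), (np.float64(-30.0), 183), (np.float64(-28.5), 192), (np.float64(-27.0), 197), (np.float64(-25.5), 199), (np.float64(-24.0), 200), (np.float64(-22.5), 200), (np.float64(-21.0), 201), (np.float64(-19.5), 202), (np.float64(-18.0), 202), (np.float64(-16.5), 202), (np.float64(-15.0), 202), (np.float64(-13.5), 202), (np.float64(-12.0), 201), (np.float64(-10.5), 201), (np.float64(-9.0), 201), (np.float64(-7.5), 201), (np.float64(-6.0), 200), (np.float64(-4.5), 198), (np.float64(-3.0), 192), (np.float64(-1.5), 182), (np.float64(0.0), 166), (np.float64(1.5), 149), (np.float64(3.0), 134), (np.float64(4.5), 126), (np.float64(6.0), 130), (np.float64(7.5), 142), (np.float64(9.0), 158), (np.float64(10.5), 174), (np.float64(12.0), 185), (np.float64(13.5), 192), (np.float64(15.0), 196), (np.float64(16.5), 197), (np.float64(18.0), 197), (np.float64
[... 3045 characters left out ...]
), (-68, 73), (-65, 87), (-62, 90), (-60, 83), (-57, 69), (-55, 55), (-52, 45), (-50, 42), (-47, 41), (-45, 41), (-42, 42), (-40, 43), (-38, 56), (-35, 82), (-32, 119), (-30, 159), (-27, 170), (-25, 172), (-22, 164), (-20, 148), (-18, 133), (-15, 141), (-12, 159), (-10, 174), (-7, 177), (-5, 178), (-2, 180), (0, 181), (3, 182), (5, 182), (8, 181), (10, 182), (13, 181), (15, 180), (18, 180), (20, 179), (23, 183), (25, 185), (28, 183), (30, 181), (32, 177), (35, 163), (38, 147), (40, 137), (43, 134), (45, 133), (48, 135), (50, 134), (53, 131), (55, 128), (57, 130), (60, 133), (62, 136), (65, 143), (68, 156), (70, 173), (73, 181), (75, 171), (78, 142), (80, 114), (83, 100), (85, 99), (88, 101)]
```

View pics/rect.png

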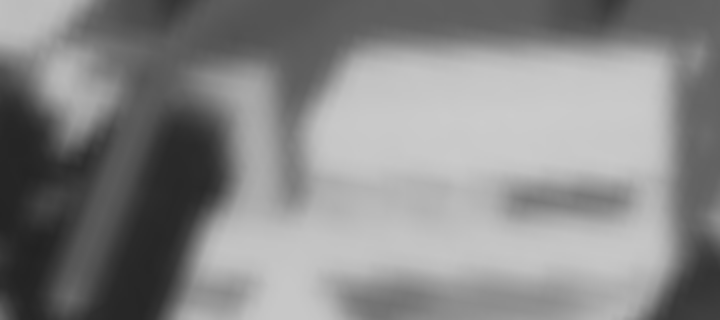

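Side view (rectified upper face): slot A is the dark bar at px 505–635, 185–210, i.e. Y 37–69, N about 0–9 with blur. So the mould lies about 2.3 mm lower along h than I first guessed. Turning and approaching mouth A now.

```bash
python3 -m creep '{"translation":[[-0.03,0,0],[-0.03,0,0],[-0.03,0,0],[-0.03,0,0],[-0.03,0,0],[0,0,0]],"twist":[-5.1,-5.1,0,0,0,0]}'; cat > goal.py <<'E'
import sys
from ray import *
C=np.array([.4715,.0703,.082])
TIP=np.array([-.066,0,.0567])
def goal(s,n,y):  # tip s mm past mouth, flat n mm off face
    o=robot.get_obs();r=R.from_rotvec(o["tool_rot"]).as_matrix()
    X=C+(.04-s/1e3)*U+n/1e3*N+y/1e3*Y
    print("yaw",np.degrees(np.arctan2(r[1,0],r[0,0])).round(2),"d tool mm",(r.T@(X-o["tool_pos"])*1e3-TIP*1e3).round(1),"F",o["wrist_force"].round(1))
if __name__=="__main__":
    goal(*map(float,sys.argv[1:4]))
E
python3 goal.py -14 1.5 54
```

```text
time: 12.75
tool_pos: [0.4464, 0.3129, 0.2089]
tool_rot: [2.605, 1.756, -0.008]
wrist_force: [0.9, 1.7, -2.6]
opening: 0.0249
grip_force: 105.2
yaw 67.97 d tool mm [-115.7   60.4   28.5] F [ 0.9  1.7 -2.6]
```

```bash
python3 -m creep '{"translation":[[-0.025,0.0121,0],[-0.025,0.0121,0],[-0.025,0.0121,0],[-0.025,0.0121,0],[-0.0157,0.012,0.0095],[0,0,0.0095],[0,0,0.0095],[0,0,0],[0,0,0]],"twist":[0,0,0,0,0,0,0,0,0]}'; python3 goal.py -14 1.5 54;  python3 - <<'E'
from h import *
for n in("side","top"):
    p=cams.capture(n);cv2.imwrite(f"pics/a_{n}.png",p["image"])
a=cv2.resize(cv2.imread("pics/a_side.png")[170:260,290:390],(400,360),interpolation=2)
b=cv2.resize(cv2.imread("pics/a_top.png")[220:310,380:480],(400,360),interpolation=2)
cv2.imwrite("pics/a.png",np.hstack([a,b]))
E
```

```text
time: 13.5
tool_pos: [0.4619, 0.1884, 0.1803]
tool_rot: [-2.603, -1.758, 0.002]
wrist_force: [0.4, -0.3, -1.7]
opening: 0.0246
grip_force: 105.2
yaw 68.06 d tool mm [-6.4 -0.9 -0.6] F [ 0.4 -0.3 -1.7]
```

View pics/a.png

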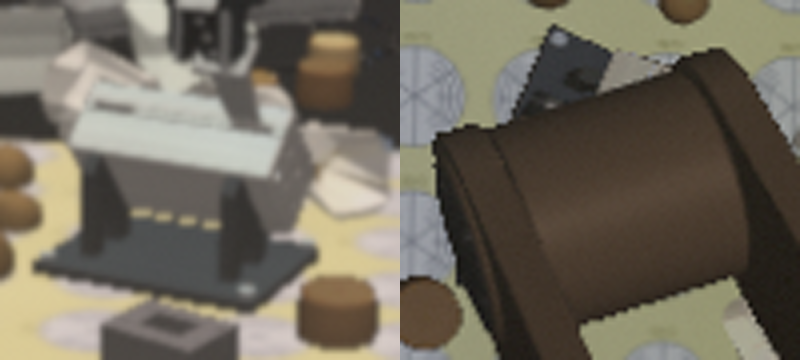

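```bash
python3 -m creep '{"translation":[[-0.0064,-0.0009,-0.0006],[-0.0035,0,0.004],[-0.0036,0,0.0044],[0,0,0],[0,0,0]],"twist":[0,0,0,0,0]}'; cat > blade.py <<'E'
from ray import *
p=cams.capture("side");W=cloud(p).reshape(-1,3);W=W[np.isfinite(W).all(1)]
Cs=C-.003*U+.0015*N-.0007*Y     # mould as the side camera sees it
L=np.c_[(W-Cs)@U,(W-Cs)@N,(W-Cs)@Y]*1e3
import sys;y0=float(sys.argv[1])
q=L[(abs(L[:,2]-y0)<22)&(L[:,0]>34)&(L[:,0]<110)&(abs(L[:,1])<25)]
for u in range(36,104,4):
    k=q[abs(q[:,0]-u)<2]
    b=k[abs(k[:,2]-y0)<9]
    if len(b):print(u,len(b),"N",np.percentile(b[:,1],[5,50,95]).round(1))
k=q[(q[:,0]>48)&(q[:,0]<90)&(abs(q[:,1])<8)];print("Y",np.percentile(k[:,2],[2,50,98]).round(1),len(k))
E
python3 blade.py 54; python3 goal.py -3 1.5 54
```

```text
time: 14.02
tool_pos: [0.4564, 0.1755, 0.1728]
tool_rot: [-2.604, -1.757, 0.001]
wrist_force: [-0.0, 0.1, -1.5]
opening: 0.025
grip_force: 105.2
36 16 N [-16.3  -2.8  17.4]
40 28 N [-23.1 -13.7   4.2]
44 11 N [-18.8  -7.9   2.5]
48 2 N [1.1 2.5 3.9]
52 6 N [-1.1  0.2  3.9]
56 4 N [-0.   0.5  1.7]
60 4 N [-1.1  0.7  2.2]
64 2 N [-1.5 -0.9 -0.4]
68 5 N [-1.1 -0.4  1. ]
72 6 N [-2.1  0.   2.5]
76 6 N [-1.5 -0.8  2.3]
80 6 N [-1.6  0.7  2.3]
84 1 N [2.1 2.1 2.1]
88 4 N [-1.5 -1.3  0.9]
92 5 N [-1.2 -0.4  0.4]
96 3 N [-0.8 -0.6 -0.1]
100 2 N [-3.8 -2.7 -1.6]
Y [43.9 58.6 67.9] 75
yaw 68.01 d tool mm [ 0.3 -0.8  0.4] F [-0.  -0.2 -1.1]
```

```bash
python3 -m creep '{"translation":[[0,0.0015,0],[-0.0019,0,0.0023],[-0.0019,0,0.0023],[-0.0019,0,0.0023],[-0.0019,0,0.0023],[0,0,0]],"twist":[0,0,0,0,0,0]}';python3 goal.py 9 1.5 54;python3 -m creep '{"translation":[[-0.0019,0,0.0023],[-0.0019,0,0.0023],[-0.0019,0,0.0023],[0,0,0]],"twist":[0,0,0,0]}';python3 goal.py 18 1.5 54
```

```text
time: 14.57
tool_pos: [0.455, 0.1679, 0.1634]
tool_rot: [-2.604, -1.757, 0.001]
wrist_force: [0.3, 1.1, -3.6]
opening: 0.0247
grip_force: 105.2
yaw 68.01 d tool mm [ 0.4 -2.1  0. ] F [ 0.3  1.1 -3.6]
time: 14.9
tool_pos: [0.4539, 0.1632, 0.1571]
tool_rot: [2.604, 1.757, 0.003]
wrist_force: [2.4, 4.5, -0.2]
opening: 0.0248
grip_force: 105.6
yaw 68.01 d tool mm [-0.7 -3.   0.4] F [ 2.4  4.5 -0.2]
```

```bash
python3 -m creep '{"translation":[[-0.0019,0,0.0023],[-0.0019,0,0.0023],[-0.0019,0,0.0023],[0,0,0]],"twist":[0,0,0,0]}';python3 goal.py 27 1.5 54;python3 -m creep '{"translation":[[-0.0019,0,0.0023],[-0.0019,0,0.0023],[-0.0019,0,0.0023],[0,0,0]],"twist":[0,0,0,0]}';python3 goal.py 36 1.5 54
cat > lift.py <<'E'
from ray import *
import sys
p=cams.capture("side");W=cloud(p);I=p["image"].astype(float).mean(2);o=np.array(p["xyz"])
Cs=C-.003*U+.0015*N-.0007*Y
L=np.dstack([(W-Cs)@U,(W-Cs)@N,(W-Cs)@Y])*1e3
# end faces / upper faces of cover: extent of points on the u=40 plane
m=abs(L[...,0]-40)<4
for a,b in((64,77),(30,40),(-8,8),(-40,-30),(-77,-64)):
    k=m&(L[...,2]>a)&(L[...,2]<b)&(L[...,1]<45)&(L[...,1]>8)
    print((a,b),k.sum(),np.percentile(L[...,1][k],[90,98,100]).round(1) if k.sum() else "")
cv2.imwrite(sys.argv[1],cv2.resize(p["image"][170:260,290:390],(800,600)[:2],interpolation=2))
R_,n,y=rect(p,.037)
for lab,lo,hi in(("A out",.071,.077),("A in",.030,.036),("B in",-.036,-.030),("B out",-.077,-.071)):
    c=(y[0]>lo)&(y[0]<hi);pr=np.nanmedian(R_[:,c],1);k=(n[:,0]>-.006)&(n[:,0]<.03);print(lab,pr[k][::4].astype(int))
E
python3 lift.py pics/l1.png
```

```text
time: 15.23
tool_pos: [0.4523, 0.1581, 0.1506]
tool_rot: [2.604, 1.757, 0.005]
wrist_force: [3.6, 4.8, 2.0]
opening: 0.0246
grip_force: 106.3
yaw 68.03 d tool mm [-1.2 -3.5  0.8] F [3.6 4.8 2. ]
time: 15.57
tool_pos: [0.4502, 0.1526, 0.1438]
tool_rot: [2.603, 1.757, 0.005]
wrist_force: [3.8, 3.1, 6.8]
opening: 0.0247
grip_force: 106.7
yaw 68.04 d tool mm [-1.2 -3.6  0.9] F [3.8 3.1 6.8]
(64, 77) 21 [24.3 26.1 26.4]
(30, 40) 0 
(-8, 8) 20 [21.  23.9 25.3]
(-40, -30) 13 [23.6 24.3 24.4]
(-77, -64) 15 [20.2 21.5 21.9]
A out [190 187 174 157 136 126 130 146 164 170 174 179 182 185 187 187 185 175]
A in [199 197 184 167 149 135 135 130 123 112 108 119 128 135 127 109  95  82]
B in [195 193 184 175 169 170 177 182 186 189 191 194 195 193 185 175 162 149]
B out [194 191 183 174 169 166 167 170 179 186 192 195 197 194 191 180 171 168]
```

```bash
python3 -m creep '{"translation":[[-0.0016,0,0.0019],[0,0,0],[0,0,0]],"twist":[0,0,0]}'; python3 lift.py pics/l2.png
```

```text
time: 15.87
tool_pos: [0.4497, 0.1512, 0.142]
tool_rot: [2.603, 1.757, 0.005]
wrist_force: [4.2, 3.9, 7.4]
opening: 0.0249
grip_force: 106.9
(64, 77) 28 [27.1 29.6 30.2]
(30, 40) 0 
(-8, 8) 19 [20.  22.5 23.7]
(-40, -30) 15 [22.2 24.  24.5]
(-77, -64) 15 [20.  20.5 20.6]
A out [190 186 173 157 135 123 125 142 162 169 173 179 183 184 186 186 183 173]
A in [200 198 184 169 148 132 129 124 117 112 113 131 143 143 129 104  90  76]
B in [195 193 184 174 166 165 174 179 183 187 190 193 195 194 189 181 169 155]
B out [195 191 183 174 169 165 164 167 176 185 192 195 197 195 191 180 171 168]
```

View pics/l2.png

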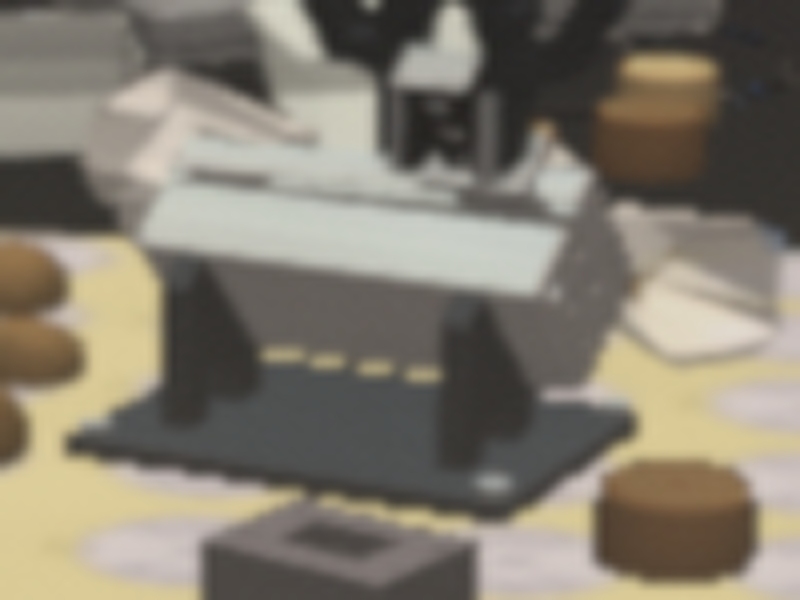

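End A has lifted: the seam gap widens to the right at px 450–560, 190–210. I'll withdraw and go to B.

```bash
python3 -m creep '{"translation":[[0.0048,0,-0.0057],[0.0096,0,-0.0115],[0.0096,0,-0.0115],[0.0096,0,-0.0115],[0,0.025,0],[0,0.028,0],[0,0.028,0],[0,0.024,0],[0,0,0],[0,0,0]],"twist":[0,0,0,0,0,0,0,0,0,0]}'; python3 goal.py -3 1.5 -54; python3 blade.py -54; python3 lift.py pics/l3.png
```

```text
time: 16.75
tool_pos: [0.5586, 0.1422, 0.1812]
tool_rot: [-2.605, -1.756, 0.001]
wrist_force: [-1.2, 0.4, -2.2]
opening: 0.0246
grip_force: 105.4
yaw 67.95 d tool mm [-6.7  0.3  8.6] F [-1.2  0.4 -2.2]
36 21 N [-21.2  -6.7  21.2]
40 25 N [-23.   -9.9   8.1]
44 8 N [-16.2  -7.6  12.4]
52 2 N [1.9 2.6 3.2]
56 2 N [-1.  -0.2  0.7]
60 5 N [-0.4  1.3  2. ]
64 4 N [-0.7  1.5  2.7]
68 2 N [0.2 0.5 0.8]
72 3 N [0.2 0.4 0.8]
76 8 N [-1.1  0.4  2.3]
80 4 N [-0.6  0.5  2.5]
84 4 N [0.5 1.  2.4]
88 3 N [0.1 0.4 1.9]
92 5 N [-1.   0.1  1.1]
96 4 N [-0.8 -0.2  1.6]
100 1 N [0.2 0.2 0.2]
Y [-63.1 -49.1 -38.5] 62
(64, 77) 23 [26.2 27.5 27.6]
(30, 40) 17 [26.6 27.3 27.3]
(-8, 8) 24 [26.3 27.  27.2]
(-40, -30) 18 [24.4 24.7 24.7]
(-77, -64) 4 [11.8 12.2 12.2]
A out [188 185 172 156 134 123 124 141 161 170 174 180 183 184 185 185 182 172]
A in [198 196 183 168 148 138 145 154 164 171 179 186 191 194 194 192 185 175]
B in [194 191 182 173 165 164 172 178 181 185 189 192 194 193 188 180 167 153]
B out [193 190 181 172 167 164 161 161 164 160 151 133 113 101  89  86  85  85]
```

```bash
python3 -m creep '{"translation":[[-0.0067,0.0033,0.0086],[0,0,0],[-0.0019,0,0.0023],[-0.0019,0,0.0023],[-0.0019,0,0.0023],[-0.0019,0,0.0023],[-0.0019,0,0.0023],[-0.0019,0,0.0023],[-0.0019,0,0.0023],[0,0,0]],"twist":[0,0,0,0,0,0,0,0,0,0]}'; python3 goal.py 18 1.5 -57;python3 -m creep '{"translation":[[-0.0019,0,0.0023],[-0.0019,0,0.0023],[-0.0019,0,0.0023],[-0.0019,0,0.0023],[-0.0019,0,0.0023],[-0.0019,0,0.0023],[0,0,0]],"twist":[0,0,0,0,0,0,0]}'; python3 goal.py 36 1.5 -57;
```

```text
time: 17.68
tool_pos: [0.5539, 0.1227, 0.1567]
tool_rot: [2.604, 1.757, 0.001]
wrist_force: [1.0, 0.0, -2.5]
opening: 0.0249
grip_force: 105.5
yaw 68.02 d tool mm [-0.4  0.2  0.1] F [ 1.   0.  -2.5]
time: 18.27
tool_pos: [0.5504, 0.112, 0.1435]
tool_rot: [2.603, 1.757, 0.003]
wrist_force: [2.5, -3.2, 7.5]
opening: 0.0246
grip_force: 106.6
yaw 68.05 d tool mm [-0.8 -0.7  0.7] F [ 2.5 -3.2  7.5]
```

```bash
python3 -m creep '{"translation":[[-0.0019,0,0.0023],[-0.0019,0,0.0023],[-0.0019,0,0.0023],[-0.0019,0,0.0023],[-0.0019,0,0.0023],[0,0,0]],"twist":[0,0,0,0,0,0]}'; python3 goal.py 51 1.5 -57;python3 lift.py pics/l4.png
```

```text
time: 18.77
tool_pos: [0.5473, 0.103, 0.1325]
tool_rot: [2.602, 1.757, 0.004]
wrist_force: [2.3, -6.4, 12.4]
opening: 0.0249
grip_force: 107.7
yaw 68.06 d tool mm [-0.9 -1.2  1.3] F [ 2.3 -6.4 12.4]
(64, 77) 26 [26.6 28.3 28.4]
(30, 40) 15 [24.8 26.3 26.7]
(-8, 8) 31 [26.4 29.4 31.3]
(-40, -30) 20 [28.  28.9 29.2]
(-77, -64) 0 
A out [189 186 173 157 135 124 128 145 164 170 175 181 185 188 190 191 189 178]
A in [199 196 183 167 143 125 123 134 154 164 170 179 185 190 194 196 193 189]
B in [194 191 180 164 141 125 117 129 149 162 174 180 186 191 193 195 194 192]
B out [192 189 177 165 152 140 130 124 129 124 114  98  85  81  76  78  78  78]
```

View pics/l4.png

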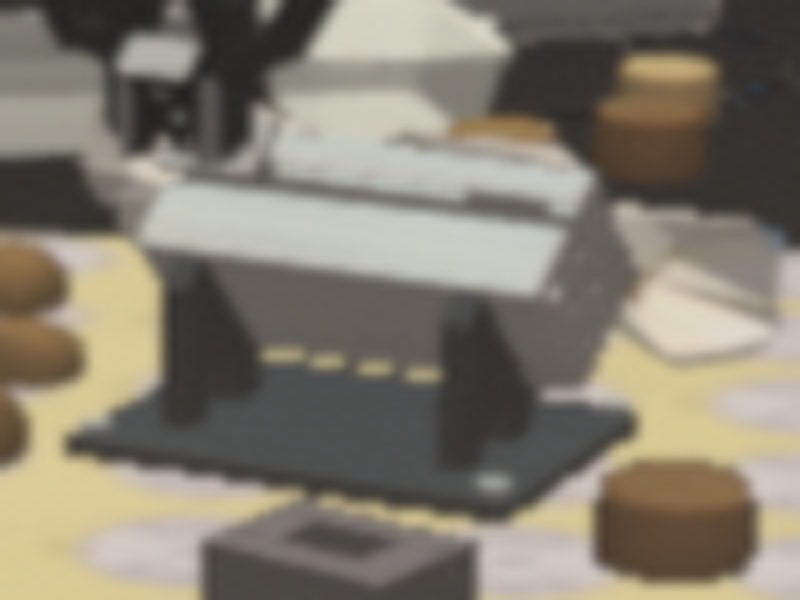

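Both ends are up; the dark seam runs the full width. A little deeper at B, then back to A.

```bash
python3 -m creep '{"translation":[[-0.0016,0,0.0019],[-0.0019,0,0.0023],[0,0,0],[0,0,0]],"twist":[0,0,0,0]}'; python3 goal.py 56.5 1.5 -57; python3 lift.py pics/l5.png; python3 -m creep '{"translation":[[0.0048,0,-0.0057],[0.0096,0,-0.0115],[0.0096,0,-0.0115],[0.0096,0,-0.0115],[0.0096,0,-0.0115],[0,-0.028,0],[0,-0.028,0],[0,-0.028,0],[0,-0.024,0],[0,0,0]],"twist":[0,0,0,0,0,0,0,0,0,0]}'; python3 goal.py -3 1.5 52; python3 lift.py pics/l6.png;python3 blade.py 54
```

```text
time: 19.15
tool_pos: [0.546, 0.0998, 0.1283]
tool_rot: [2.602, 1.757, 0.003]
wrist_force: [3.2, -4.8, 11.6]
opening: 0.0245
grip_force: 107.8
yaw 68.05 d tool mm [-1.  -1.2  1.2] F [ 3.2 -4.8 11.6]
(64, 77) 23 [25.5 27.2 28.5]
(30, 40) 17 [25.9 28.5 29.4]
(-8, 8) 30 [28.1 30.6 31.2]
(-40, -30) 19 [28.9 31.9 32.6]
(-77, -64) 0 
A out [189 186 173 157 135 125 128 145 164 170 176 181 186 189 191 192 189 179]
A in [198 196 184 167 142 125 124 135 157 167 173 181 186 191 195 196 194 190]
B in [195 192 180 164 140 121 109 116 132 152 171 176 181 186 190 193 194 195]
B out [193 189 174 156 140 130 139 143 137 122 101  88  79  75  70  68  70  74]
time: 20.03
tool_pos: [0.4561, 0.1814, 0.1786]
tool_rot: [-2.602, -1.758, 0.005]
wrist_force: [1.2, -0.1, -2.9]
opening: 0.0246
grip_force: 112.0
yaw 68.1 d tool mm [-4.7  3.9  6.1] F [ 1.2 -0.1 -2.9]
(64, 77) 23 [24.3 28.8 30.1]
(30, 40) 6 [16.6 18.2 18.6]
(-8, 8) 28 [27.5 30.2 30.6]
(-40, -30) 19 [29.2 30.1 30.2]
(-77, -64) 23 [31.8 33.8 33.9]
A out [189 186 173 157 135 125 128 145 165 172 178 182 186 189 191 193 190 180]
A in [199 197 184 167 142 123 119 129 150 159 158 145 132 114 104  96  91  87]
B in [195 192 180 165 141 122 109 115 130 150 169 174 180 185 189 193 195 195]
B out [195 192 186 180 169 159 138 125 125 136 153 162 167 176 182 188 193 194]
36 4 N [-10.7  -7.8  -4.6]
40 36 N [-21.6  -9.9  24.1]
44 7 N [-23.5 -16.6  -5.8]
48 2 N [-0.1  0.6  1.2]
52 4 N [-2.  -0.9  0.3]
56 6 N [-2.9 -0.9  1.7]
60 5 N [-1.2  0.1  1.8]
64 4 N [-1.6 -0.9  0. ]
68 4 N [-0.3  0.   0.2]
72 4 N [-0.8 -0.5  1.9]
76 5 N [-2.4 -0.3  1.5]
80 6 N [-1.   1.2  2.2]
84 5 N [-1.3  0.7  3.1]
88 6 N [-1.4  0.5  1.6]
92 4 N [-0.4  0.2  0.8]
96 6 N [0.5 0.9 2.5]
100 6 N [-1.4  1.   2.1]
Y [42.9 56.3 67.6] 81
```

```bash
python3 -m creep '{"translation":[[-0.0062,0.001,0.0048],[0,0,0],[-0.0038,0,0.0046],[-0.0038,0,0.0046],[-0.0038,0,0.0046],[-0.0038,0,0.0046],[0.0011,0,0.001],[0,0,0]],"twist":[0,0,0,0,0,0,0,0]}'; python3 goal.py 21 1.5 52;python3 -m creep '{"translation":[[-0.0019,0,0.0023],[-0.0019,0,0.0023],[-0.0019,0,0.0023],[-0.0019,0,0.0023],[-0.0019,0,0.0023],[-0.0019,0,0.0023],[-0.0019,0,0.0023],[0,0,0]],"twist":[0,0,0,0,0,0,0,0]}'; python3 goal.py 42 1.5 52
```

```text
time: 20.8
tool_pos: [0.4536, 0.1612, 0.1543]
tool_rot: [-2.604, -1.757, 0.002]
wrist_force: [-0.8, -0.8, -1.3]
opening: 0.0247
grip_force: 112.1
yaw 68.0 d tool mm [-0.6 -1.3  0.1] F [-0.8 -0.8 -1.3]
time: 21.47
tool_pos: [0.4502, 0.1496, 0.1389]
tool_rot: [2.604, 1.757, 0.004]
wrist_force: [3.7, 2.8, 1.0]
opening: 0.0245
grip_force: 112.6
yaw 68.02 d tool mm [-2.2 -2.6  0.7] F [3.7 2.8 1. ]
```

```bash
python3 -m creep '{"translation":[[-0.0019,0,0.0023],[-0.0019,0,0.0023],[-0.0019,0,0.0023],[-0.0019,0,0.0023],[-0.0019,0,0.0023],[0,0,0],[0,0,0]],"twist":[0,0,0,0,0,0,0]}'; python3 goal.py 57 1.5 52; python3 lift.py pics/l7.png
```

```text
time: 22.05
tool_pos: [0.4467, 0.1408, 0.1274]
tool_rot: [2.603, 1.757, 0.004]
wrist_force: [5.1, 3.1, -1.6]
opening: 0.0244
grip_force: 112.5
yaw 68.03 d tool mm [-2.3 -2.7  0.7] F [ 5.1  3.1 -1.6]
(64, 77) 24 [32.8 34.1 34.1]
(30, 40) 0 
(-8, 8) 15 [26.  30.5 32.3]
(-40, -30) 19 [30.2 33.4 35.1]
(-77, -64) 24 [29.3 32.6 32.6]
A out [190 187 174 157 133 113 101  99 102 119 138 159 168 171 175 179 185 187]
A in [199 195 178 158 143 136 149 151 147 127 102  80  61  52  47  44  49  56]
B in [195 193 181 165 141 121 106 105 112 134 157 169 179 185 190 194 196 196]
B out [195 192 186 180 168 155 132 118 121 132 150 157 160 171 179 188 194 195]
```

View pics/l7.png

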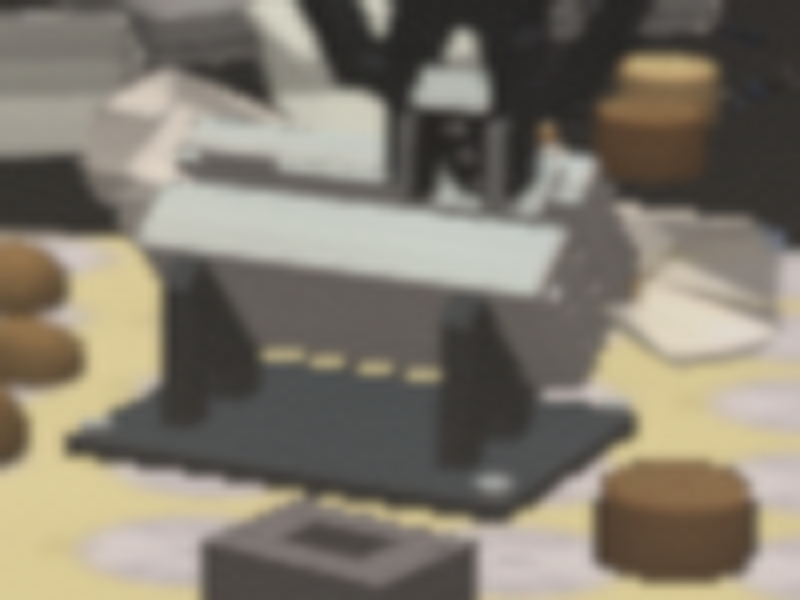

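Both ends look level at about 10 mm. To be safe I'll go 3 mm deeper at A, then repeat B deeper.

```bash
python3 -m creep '{"translation":[[-0.0019,0,0.0023],[-0.0013,0,0.0015],[0,0,0],[0,0,0]],"twist":[0,0,0,0]}'; python3 goal.py 62 1.5 52;  python3 -m creep '{"translation":[[0.0048,0,-0.0057],[0.0096,0,-0.0115],[0.0096,0,-0.0115],[0.0096,0,-0.0115],[0.0096,0,-0.0115],[0,0.028,0],[0,0.028,0],[0,0.028,0],[0,0.024,0],[0,0,0]],"twist":[0,0,0,0,0,0,0,0,0,0]}'; python3 goal.py -3 2 -57; python3 lift.py pics/l8.png;python3 blade.py -54
```

```text
time: 22.43
tool_pos: [0.4465, 0.1388, 0.1246]
tool_rot: [2.604, 1.756, 0.008]
wrist_force: [2.5, 15.8, 15.7]
opening: 0.0249
grip_force: 114.2
yaw 67.98 d tool mm [-3.8 -3.3  1.5] F [ 2.5 15.8 15.7]
time: 23.27
tool_pos: [0.5646, 0.1358, 0.1751]
tool_rot: [2.604, 1.755, 0.004]
wrist_force: [-0.8, -0.2, -1.3]
opening: 0.0247
grip_force: 112.0
yaw 67.96 d tool mm [-3.4 -4.9  2.1] F [-0.8 -0.2 -1.3]
(64, 77) 34 [32.1 35.6 36.3]
(30, 40) 28 [29.5 34.3 36.2]
(-8, 8) 34 [31.2 33.  33.6]
(-40, -30) 18 [30.3 32.8 33.7]
(-77, -64) 2 [33.4 33.5 33.6]
A out [189 186 173 157 132 113 101  98  99 114 131 152 164 167 172 177 182 185]
A in [198 196 183 166 141 119 105 101 103 120 137 154 167 173 180 186 190 194]
B in [194 191 180 164 140 120 105 104 111 133 156 168 179 185 189 193 194 195]
B out [192 188 173 155 134 114  99  89  87  86  86  86  87  86  86  86  87  88]
36 16 N [-22.6  -8.   17.7]
40 29 N [-21.4  -9.1  23.3]
44 12 N [-20.8  -3.1  20.1]
48 8 N [-2.8 -0.4  1.9]
52 3 N [-1.4 -0.4  2. ]
56 4 N [-0.9  0.3  1. ]
60 4 N [-2.8 -0.8  2.1]
64 6 N [-2.8 -0.3  5.8]
68 6 N [-0.9  0.6  3.7]
72 7 N [-2.4 -0.5  3.9]
76 7 N [-0.2  2.2 11.3]
80 7 N [-1.8 -0.2  4.8]
84 6 N [ 0.9  4.3 11.6]
88 7 N [-2.8  0.8  2.2]
92 7 N [0.8 1.9 9.6]
96 2 N [-0.9 -0.7 -0.5]
100 1 N [-3.2 -3.2 -3.2]
Y [-70.1 -55.2 -44.8] 78
```

```bash
python3 -m creep '{"translation":[[-0.0045,-0.0045,0.0011],[0,0,0],[-0.0038,0,0.0046],[-0.0038,0,0.0046],[-0.0038,0,0.0046],[-0.0038,0,0.0046],[-0.0038,0,0.0046],[-0.0038,0,0.0046],[-0.0038,0,0.0046],[0,0,0]],"twist":[0,0,0,0,0,0,0,0,0,0]}'; python3 goal.py 39 1.5 -57;python3 -m creep '{"translation":[[-0.0019,0,0.0023],[-0.0019,0,0.0023],[-0.0019,0,0.0023],[-0.0019,0,0.0023],[-0.0019,0,0.0023],[0,0,0]],"twist":[0,0,0,0,0,0]}'; python3 goal.py 54 1.5 -57
```

```text
time: 24.2
tool_pos: [0.5442, 0.1092, 0.1408]
tool_rot: [-2.604, -1.757, 0.002]
wrist_force: [1.5, 1.1, 0.4]
opening: 0.0246
grip_force: 112.8
yaw 68.01 d tool mm [2.4 4.2 0.4] F [1.5 1.1 0.4]
time: 24.7
tool_pos: [0.5422, 0.1015, 0.1305]
tool_rot: [2.604, 1.757, 0.004]
wrist_force: [4.1, 3.0, -2.8]
opening: 0.0245
grip_force: 116.8
yaw 68.03 d tool mm [0.4 3.  1.4] F [ 4.1  3.  -2.8]
```

```bash
python3 -m creep '{"translation":[[0,0.002,0],[-0.0019,0,0.0023],[-0.0013,0,0.0016],[-0.0006,0,0.0008],[0,0,0],[0,0,0],[0,0,0]],"twist":[0,0,0,0,0,0,0]}'; python3 goal.py 60 1.5 -57; python3 lift.py pics/l9.png
```

```text
time: 25.28
tool_pos: [0.5432, 0.0982, 0.1263]
tool_rot: [2.604, 1.757, 0.006]
wrist_force: [5.1, 14.6, 2.3]
opening: 0.0244
grip_force: 117.3
yaw 68.0 d tool mm [-0.8  0.8  1.8] F [ 5.1 14.6  2.3]
(64, 77) 27 [31.8 34.7 35.7]
(30, 40) 20 [32.4 34.9 35.9]
(-8, 8) 31 [35.1 35.5 35.6]
(-40, -30) 17 [33.  35.6 36.5]
(-77, -64) 0 
A out [190 186 173 156 132 113 101  98 100 115 132 154 167 170 175 179 185 187]
A in [199 196 184 167 141 119 104  99  99 113 127 146 162 168 175 183 189 195]
B in [194 191 180 164 140 119 103  96  94 106 122 145 163 170 175 179 185 190]
B out [193 189 175 159 146 139 149 156 157 144 123  98  74  62  52  49  51  59]
```

Cover raised about equally at both ends (about 11–12 mm) with the wedge in contact. Withdrawing and heading to the stand.

```bash
python3 -m creep '{"translation":[[0.0048,0,-0.0057],[0.0096,0,-0.0115],[0.0096,0,-0.0115],[0.0096,0,-0.0115],[0.0096,0,-0.0115],[0.0096,0,-0.0115],[0.02,-0.01,-0.015],[0.03,-0.01,-0.015],[0.03,-0.01,0],[0,0,0]],"twist":[0,0,0,0,0,0,0,5.1,5.1,0]}'; python3 -m creep '{"translation":[[0.03,0,0],[0.03,0,0],[0.03,0,0],[0.03,0,0],[0,0,0],[0,0,0]],"twist":[0,0,0,0,0,0]}'; python3 meas.py | tail -1; cat > st.py <<'E'
import sys
from h import *
o=robot.get_obs();r=R.from_rotvec(o["tool_rot"]).as_matrix()
px,pz=map(float,sys.argv[1:3])  # pivot target in the stand frame (x along wedge x), mm
X=np.array([.4735,.3903,0])-px/1e3*r[:,0]+np.array([0,0,pz/1e3-.0285])
print("yaw",np.degrees(np.arctan2(r[1,0],r[0,0])).round(2),"d tool mm",(r.T@(X-o["tool_pos"])*1e3).round(1),"F",o["wrist_force"].round(1))
E
python3 st.py -56 165
```

```text
time: 26.17
tool_pos: [0.5674, 0.2358, 0.22]
tool_rot: [-2.753, -1.512, -0.006]
wrist_force: [-1.5, -0.8, -2.2]
opening: 0.0246
grip_force: 120.0
time: 26.67
tool_pos: [0.6302, 0.3337, 0.2179]
tool_rot: [2.749, 1.521, -0.001]
wrist_force: [0.3, -0.2, -1.7]
opening: 0.0244
grip_force: 120.0
flat: n 40 61 tilt 37.82531275197518 centroid [-0.05334585  0.04435694] end along d -0.021590547215303 0.020324890341537477 tip [-0.06581021  0.06041125]
yaw 57.88 d tool mm [  21.9 -162.9   81.7] F [ 0.5 -0.6 -2.9]
```

```bash
python3 -m creep '{"translation":[[0.005,-0.035,0],[0.005,-0.035,0],[0.005,-0.035,0],[0.005,-0.035,0],[0,-0.023,0],[0,0,0.02],[0,0,0.02],[0,0,0],[0,0,0]],"twist":[0,0,0,0,0,0,0,0,0]}'; python3 st.py -54 165; python3 - <<'E'
from tilt import *
L=pts("side");W=L@Rm.T+T;S=W-np.array([.4735,.3903,0]);S=np.c_[-S@Rm[:,0],S@Rm[:,1],S[:,2]]*1e3
for z in range(74,150,6):
    q=S[(abs(S[:,2]-z)<3)&(abs(S[:,1])<25)&(abs(S[:,0])<80)]
    if len(q):print(z,len(q),"x",np.percentile(q[:,0],[5,50,95]).round(1),"y",np.percentile(q[:,1],[2,98]).round(1))
E
```

```text
time: 27.47
tool_pos: [0.5022, 0.435, 0.1784]
tool_rot: [2.75, 1.518, -0.004]
wrist_force: [0.8, 0.2, -1.7]
opening: 0.0245
grip_force: 119.9
yaw 57.81 d tool mm [ 1.  -0.4 42. ] F [ 0.8  0.2 -1.7]
74 147 x [-24.   -6.   23.4] y [-24.5  23.4]
80 44 x [-20.4   9.3  23.6] y [-24.5  21.2]
116 4 x [12.3 13.3 14.6] y [-6.3  8.2]
122 16 x [ 9.2 10.8 14.3] y [-11.   11.2]
128 20 x [4.3 6.6 9.6] y [-12.5  12.4]
134 16 x [-1.   1.6  8.8] y [-11.1  11.2]
140 22 x [-5.3 -2.7  4.1] y [-11.5  12.2]
146 21 x [-10.3  -7.2   0.3] y [-12.4  11.9]
```

```bash
python3 -m creep '{"translation":[[0.008,0,0],[0,0,0],[0,0,0.02],[0,0,0.018],[0,0,0.016],[0,0,0]],"twist":[0,0,0,0,0,0]}' 0.015 40; python3 st.py -20 166
```

```text
time: 28.02
tool_pos: [0.5063, 0.4421, 0.1225]
tool_rot: [2.75, 1.518, -0.005]
wrist_force: [0.1, -1.3, -2.4]
opening: 0.0242
grip_force: 119.9
yaw 57.81 d tool mm [-41.4  -0.2 -14.9] F [ 0.1 -1.3 -2.4]
```

```bash
python3 -m creep '{"translation":[[-0.0055,0,-0.0005],[-0.0055,0,-0.0005],[-0.006,0,-0.0035],[-0.006,0,-0.0035],[-0.006,0,-0.0023],[-0.006,0,-0.0023],[-0.006,0,-0.0023],[0,0,0]],"twist":[0,0,0,0,0,0,0,0]}'; python3 st.py -1 170; python3 -m creep '{"translation":[[-0.0063,0,-0.0013],[-0.0063,0,-0.0013],[-0.0063,0,-0.0013],[-0.005,0,0],[-0.005,0,0],[0,0,0]],"twist":[0,0,0,0,0,0]}'; python3 st.py 9 170; python3 - <<'E'
from tilt import *
L=pts("side")
for z in np.arange(.0,.07,.006):
    q=L[(abs(L[:,2]-z)<.003)&(abs(L[:,1])<.010)&(abs(L[:,0])<.045)]
    if len(q):print(z.round(3),len(q),"x",np.percentile(q[:,0],[5,50,95]).round(4))
cv2.imwrite("pics/up.png",cv2.resize(cams.capture("side")["image"][180:290,280:390],(600,600),interpolation=2))
E
```

```text
time: 28.68
tool_pos: [0.4866, 0.4089, 0.1426]
tool_rot: [-2.749, -1.518, -0.009]
wrist_force: [3.4, 3.3, -0.2]
opening: 0.0244
grip_force: 115.2
yaw 57.81 d tool mm [-21.7  -1.2   1. ] F [ 3.4  3.3 -0.2]
time: 29.18
tool_pos: [0.471, 0.3846, 0.1456]
tool_rot: [-2.749, -1.518, -0.007]
wrist_force: [2.2, 5.4, -0.2]
opening: 0.0242
grip_force: 119.4
yaw 57.8 d tool mm [-2.9 -0.9  4.2] F [ 2.2  5.4 -0.2]
0.0 17 x [-0.0029 -0.      0.0025]
0.006 13 x [-0.002  -0.0006  0.001 ]
0.012 17 x [-0.0032 -0.001   0.0024]
0.018 26 x [-0.0033  0.0046  0.0077]
0.024 10 x [-0.0004  0.0025  0.0056]
0.03 15 x [-0.0034 -0.0009  0.0013]
0.036 17 x [-0.0037 -0.0009  0.002 ]
0.042 16 x [-0.0027 -0.0006  0.0002]
0.048 16 x [-0.0047 -0.0007  0.0014]
0.054 14 x [-0.0032 -0.0014  0.0011]
0.06 17 x [-0.0041 -0.0019  0.0013]
0.066 27 x [-0.0042 -0.0006  0.0254]
```

View pics/up.png

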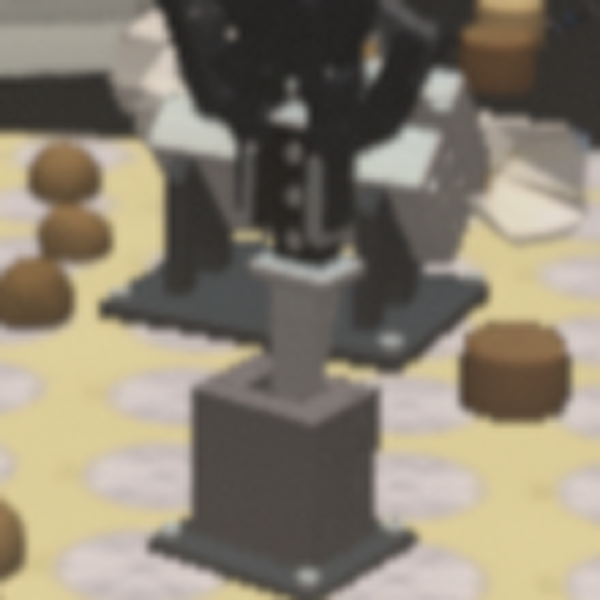

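The wedge is nearly upright in the slot, but it sits about 9.5 mm off-centre in the fingers. I'll centre it over the slot, lower it and release.

```bash
python3 -m creep '{"translation":[[0.005,0,0],[0.005,0,0],[0.005,-0.0009,0],[0,0,0.01],[0,0,0.01],[0,0,0.01],[0,0,0]],"twist":[0,0,0,0,0,0,0]}'; python3 -m creep '{"translation":[[0,0,0.006],[0,0,0.004],[0,0,0]],"twist":[0,0,0]}'; python3 - <<'E'
from tilt import *
print(o["wrist_force"])
W=pts("side")@Rm.T+T;S=W-np.array([.4735,.3903,0]);S=np.c_[-S@Rm[:,0],S@Rm[:,1],S[:,2]]*1e3
for z in range(76,150,4):
    q=S[(abs(S[:,2]-z)<2)&(abs(S[:,1])<22)&(abs(S[:,0])<40)]
    if len(q):print(z,len(q),"x",np.percentile(q[:,0],[5,50,95]).round(1),"y",np.percentile(q[:,1],[2,98]).round(1))
E
```

```text
time: 29.87
tool_pos: [0.4756, 0.3958, 0.1106]
tool_rot: [2.749, 1.519, -0.007]
wrist_force: [-0.0, -1.1, -2.4]
opening: 0.0245
grip_force: 119.7
time: 30.12
tool_pos: [0.4768, 0.3967, 0.1027]
tool_rot: [2.75, 1.519, -0.002]
wrist_force: [-0.2, -1.2, -1.6]
opening: 0.024
grip_force: 119.7
[-0.16245455 -1.22836566 -1.58924403]
76 82 x [-24.7 -15.7  16. ] y [-21.6  20.5]
80 21 x [-21.4 -10.9   6.1] y [-21.9  20.5]
84 37 x [-14.6 -11.   13.3] y [-21.9  17.5]
88 47 x [-14.3  -5.1  12.6] y [-20.8  14.9]
92 19 x [-8.4 -5.   5.3] y [-15.3   8.3]
96 19 x [-9.1 -5.3  9.7] y [-15.9   6.3]
100 10 x [-9.4 -7.2 -5.2] y [-16.8  11.9]
104 23 x [-16.4  -8.3  -4. ] y [-20.3  14.5]
108 27 x [-18.8 -11.8  -4.3] y [-19.1  20.9]
112 24 x [-18.9  -9.4  -4.2] y [-19.5  17.4]
116 25 x [-18.4 -12.6  -4.1] y [-21.4  21.7]
120 26 x [-19.6  -8.8  -4.7] y [-21.3  21.2]
124 24 x [-18.5 -13.6  -5.4] y [-21.6  15.7]
128 27 x [-19.4 -12.5  -5.9] y [-21.3  19.4]
132 26 x [-18.7 -13.   -4.9] y [-21.8  21.6]
136 28 x [-18.8 -11.5  -6. ] y [-20.1  16.7]
140 24 x [-16.7 -10.8  -5.7] y [-16.3  20.3]
144 26 x [-19.5 -10.3  -3.5] y [-20.3  17.8]
148 23 x [-20.4 -13.   -5.7] y [-17.7  19.1]
```

```bash
python3 -m creep '{"translation":[[0.002,0,0.002],[0,0,0.002],[0,0,0.002],[0,0,0]],"twist":[0,0,0,0]}'; python3 -m creep '{"translation":[[0,0,0],[0,0,0],[0,0,0],[0,0,0],[0,0,0],[0,0,0],[0,0,0],[0,0,0]],"twist":[0,0,0,0,0,0,0,0]}' 0.0854 20; python3 -m creep '{"translation":[[0,0,-0.02],[0,0,-0.03],[0,0,-0.03],[0,0,-0.03],[0,0,-0.03],[0.03,0,0],[0.03,0,0],[0.03,0,0],[0.03,0,0],[0.03,0,0]],"twist":[0,0,0,0,0,0,0,0,0,0]}';  python3 -m creep '{"translation":[[0.03,0,0],[0.03,0,0],[0.03,0,0],[0,0,0],[0,0,0]],"twist":[0,0,0,0,0]}'; cat > fin.py <<'E'
from ray import *
for n in("top","side"):
    p=cams.capture(n);cv2.imwrite(f"pics/f_{n}.png",p["image"]);W=cloud(p).reshape(-1,3);P=W[np.isfinite(W).all(1)]
    Q=P[np.hypot(P[:,0]-.4735,P[:,1]-.3903)<.05]
    for lo,hi in((.083,.095),(.1,.145),(.138,.17)):
        q=Q[(Q[:,2]>lo)&(Q[:,2]<hi)]
        if len(q)>4:print(n,lo,len(q),q.mean(0).round(4),cv2.minAreaRect((q[:,:2]*1e3).astype(np.float32)),"zmax",q[:,2].max())
    L=np.c_[(P-C)@U,(P-C)@N,(P-C)@Y];q=L[(abs(L[:,1]-.036)<.009)&(abs(L[:,0])<.036)&(abs(L[:,2])<.08)]
    for a,b in((.05,.078),(-.078,-.05)):
        k=q[(q[:,2]>a)&(q[:,2]<b)];print(n,"cover N",len(k),np.median(k[:,1]).round(4))
    for q_ in("beaker","gel_cake","pale_cake"):
        d=find_in(q_,p)
        if d:print(q_,np.round(d[0]["point"],3))
E
python3 fin.py
```

```text
time: 30.5
tool_pos: [0.4785, 0.399, 0.1003]
tool_rot: [-2.75, -1.519, -0.002]
wrist_force: [-10.6, -7.7, 41.2]
opening: 0.0242
grip_force: 125.1
time: 31.17
tool_pos: [0.4782, 0.3987, 0.0975]
tool_rot: [2.75, 1.519, -0.0]
wrist_force: [0.7, 0.5, -0.4]
opening: 0.0854
grip_force: 0.0
time: 32.0
tool_pos: [0.5586, 0.5268, 0.2376]
tool_rot: [-2.75, -1.519, -0.0]
wrist_force: [-0.0, -0.1, 0.1]
opening: 0.0856
grip_force: 0.0
time: 32.42
tool_pos: [0.606, 0.6027, 0.2358]
tool_rot: [2.749, 1.52, -0.002]
wrist_force: [0.1, -0.5, -0.1]
opening: 0.0851
grip_force: 0.0
top 0.083 36 [0.4843 0.3804 0.0866] ((485.70135498046875, 383.06268310546875), (47.028289794921875, 33.780250549316406), 59.16571044921875) zmax 0.09455901915536447
top 0.138 6 [0.481  0.3836 0.1521] ((481.2003479003906, 384.25677490234375), (11.45864200592041, 1.9374005794525146), 46.31763458251953) zmax 0.15441814055199932
top cover N 119 0.0376
top cover N 113 0.0396
beaker [0.719 0.241 0.038]
gel_cake [0.366 0.214 0.034]
pale_cake [0.648 0.336 0.03 ]
side 0.083 95 [0.4712 0.3985 0.0874] ((472.8586730957031, 400.2337646484375), (25.204885482788086, 45.42618942260742), 84.65897369384766) zmax 0.09469916485132007
side 0.1 230 [0.4717 0.3989 0.1222] ((473.4938659667969, 397.8666076660156), (16.859325408935547, 29.675750732421875), 80.4534683227539) zmax 0.1449963802895226
side 0.138 91 [0.4716 0.3966 0.1457] ((471.7438049316406, 393.2515563964844), (21.520231246948242, 27.22565269470215), 47.38814926147461) zmax 0.15175355961380171
side cover N 29 0.0328
side cover N 12 0.033
beaker [0.708 0.273 0.061]
gel_cake [0.368 0.228 0.023]
pale_cake [0.651 0.349 0.03 ]
```

```bash
python3 - <<'E'
from h import *
p=cams.capture("side");W=cloud(p).reshape(-1,3);P=W[np.isfinite(W).all(1)]
P=P[np.hypot(P[:,0]-.4735,P[:,1]-.3903)<.03];q=P[(P[:,2]>.092)&(P[:,2]<.148)]
for z in(.097,.11,.12,.13,.143):
    k=q[abs(q[:,2]-z)<.005];print(z,len(k),np.median(k,0).round(4),np.percentile(k[:,1],[5,95]).round(4),np.percentile(k[:,0],[5,95]).round(4))
cv2.imwrite("pics/end.png",cv2.resize(p["image"][180:290,280:390],(600,600),interpolation=2))
E
```

```text
0.097 55 [0.4718 0.3985 0.0975] [0.3916 0.4052] [0.4585 0.4861]
0.11 51 [0.4722 0.3979 0.1097] [0.3927 0.4043] [0.4588 0.4852]
0.12 51 [0.4702 0.3988 0.1196] [0.3927 0.4043] [0.459  0.4841]
0.13 47 [0.4701 0.3993 0.1298] [0.3941 0.4049] [0.4592 0.4842]
0.143 50 [0.4716 0.3988 0.1425] [0.3911 0.4052] [0.4593 0.4845]
```

View pics/end.png

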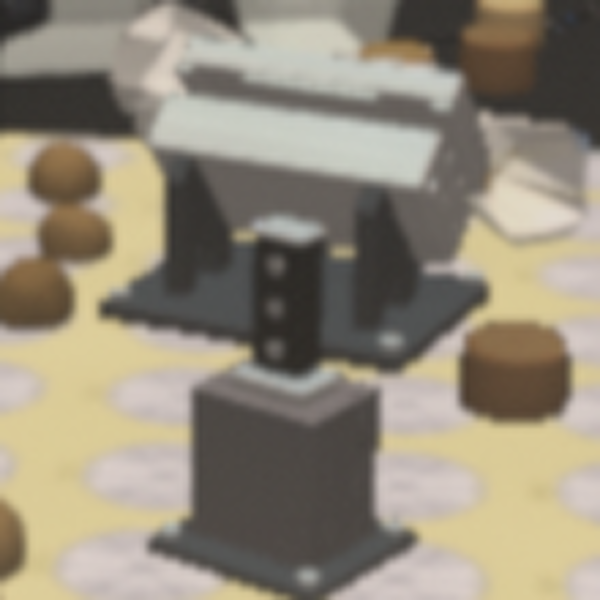

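The wedge hangs upright with its collar seated on the stand (crop 290,300), and the cover stands evenly raised behind it. Handing in.

```bash
python3 -c "
from station import robot
print(robot.close_job())"
```

```text
the job is handed in; nothing more can be done
None
```

The job is handed in, with no verdict returned: by camera both ends of the cover stand roughly 11–12 mm off the lower half, the wedge hangs upright in its stand, and the beaker and cakes have not moved.

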